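Load a plywood panel into a spring panel holder for painting

TASK

Take the larger plywood panel from the drying rack and clamp it in the spring holder for painting: push one end into the jaw with the long springs, lower the other end in behind the short-travel jaw, then ease it back and let go so that the springs hold it level and centred, both ends in the grooves. Be gentle (never press on the holder with more than about 20 N) and leave the other things on the bench where they are.

Things in the scene. Friction and masses are not known exactly. Their poses are not given: they have to be found in the camera images.
- panel: Plain plywood panel, 160 x 50 x 8 mm, 40 to 85 g, loose, lying flat on the drying rack. Origin at the centre of its underside; x along its 160 mm length, y along its 50 mm width, z up through its thickness. Either end may go into either jaw and either face may be up.
- holder: Spring panel holder fixed on the bench; origin at the centre of the underside of its dark base plate (310 x 90 x 12 mm). x points from the short-travel to the long-travel jaw, y across, z up. An aluminium bar (34 mm wide, top 18 mm above the bench) carries both grey jaws and is locked to the base up to 10 mm towards -x or +x of its middle: not reported, find it by feel or sight.
- groove_level (a point): Point fixed to the holder, 51 mm above its origin: mid-height of the grooves. Both jaws are 70 mm wide with a groove along y facing the other jaw: ledge top 45 mm, lip underside 57 mm, lip top 65 mm above the bench. Jaws free, bar in the middle: groove bottoms 77, lip faces 71, faces of the deeper ledges 63 mm either side of here; the seated panel presses each spring in 3 mm.
- end_a (a point): Middle of the base plate's top edge at the holder's +x end (155 mm from its origin, 12 mm high), the side of the long-travel jaw: it has a 12 mm wall, two pins with coil springs behind it and an aluminium end block (top 44 mm). It must go back 12 mm (9.6 N) for the panel's other end to pass down inside the free short jaw's lip; at 16 mm (12.8 N) is its hard stop.
- end_b (a point): Middle of the base plate's top edge at the holder's -x end, the side of the short-travel jaw: a thicker block (24 mm wall) without visible springs, with too little travel (5 mm) to load from. Both springs push inwards with 0.8 N per mm of travel, nothing at zero, plus 0.2 N friction; the bar itself does not move.
- jaw_a (a joint): Travel of the long-travel jaw (at the holder's +x side), m: 0 free, grows as it is pushed outwards to its hard stop at 0.016.
- jaw_b (a joint): Travel of the short-travel jaw (at the holder's -x side), m: 0 free, grows as it is pushed outwards to its hard stop at 0.005.
- rack: Drying rack fixed on the bench: two wooden battens along its y, 12 mm wide, 200 mm long, tops 30 mm above the bench, centred 50 mm to either side (x) of its origin (centre of its underside), joined by two cross strips 8 mm high at y = -90 and +90 mm. The panel lies across the battens at its +y half with its length roughly along the rack's x, the narrow strip at its -y half.
- strip: Narrow plywood strip, 130 x 26 x 8 mm, lying on the rack about 115 mm from the panel; not to be moved. Origin at the centre of its underside, x along its length.
- tin_tall: Paint tin, 90 mm diameter, 115 mm high, standing beyond the work; origin at the centre of its underside. Bystander.
- tin_low: Paint tin, 84 mm diameter, 85 mm high; origin at the centre of its underside. Bystander.
- jar: Glass jar, 66 mm diameter, 90 mm high; origin at the centre of its underside. Bystander.
- brush_pot: White cup, 72 mm diameter, 90 mm high; origin at the centre of its underside. Bystander.
- tin_lid: Steel tin lid, 84 mm diameter, 6 mm thick, lying on the bench; origin at the centre of its underside. Bystander.
- sanding_block: Cork sanding block, 90 x 55 x 35 mm, lying on the bench; origin at the centre of its underside. Bystander.
There are look-alikes about, which are no part of the job. What is shaped like the panel but black or pink is not meant.

How it is judged (in metres and radians):
On the way:
1. one end of the panel pushes the long-travel jaw back at least 10 mm while the panel is still tilted, its other end raised (value of joint jaw_a above 0.01 m and contact force between panel and holder above 3 N and angle between panel's own z axis and vertical above 0.06 rad and horizontal distance between panel and holder below 0.05 m), for 0.05 s.
At the end, for the whole second after the job is handed in: The panel is still and released in the holder: both jaws pressed in 1.5 to 4.5 mm (centred), its underside 42 to 51.5 mm above the bench (both ends in the grooves), level within 0.035 rad, in line within 0.06 rad, and within 12 mm across and 14 mm along of the holder's middle (value of joint jaw_a between 0.0015 and 0.0045 m and value of joint jaw_b between 0.0015 and 0.0045 m and z of panel in the frame of holder between 0.042 and 0.0515 m and y of panel in the frame of holder between -0.012 and 0.012 m and x of panel in the frame of holder between -0.014 and 0.014 m and angle between the x axis of panel and the x axis of holder, either way round below 0.06 rad and angle between the z axis of panel and the z axis of holder, either way round below 0.035 rad and linear speed of panel below 0.02 m/s); the robot touches nothing.
It fails at once if the panel presses the holder with more than 25 N (contact force between panel and holder above 25 N).
It fails at once if the robot presses the holder with more than 25 N (contact force between any of the fingers, the arm and holder above 25 N).
It fails at once if a bystander is moved by more than 20 mm (distance of any of strip, tin_tall, tin_low, jar, brush_pot, tin_lid, sanding_block from where it was at the start of the episode above 0.02 m).
It also fails if it takes over 64 s, if anything falls off the work surface, if the arm or the gripper's body presses on something with over 40 N, if the wrist force passes 120 N, or if a joint passes its speed limit or range.

ROBOT

A 6-joint arm with a two-finger parallel gripper is mounted at the origin on the work surface. World frame = base frame: x ahead of the robot, y to its left, z up, the work surface at z = 0. Lengths are in mm, angles in rad, forces in N, time in s.
With the tool pointing down it reaches from about 350 to 875 mm from the base axis. Payload 4.2 kg.
Tool frame: the origin (TCP) lies on the mounting face of the last link; the fingertips stand 173 mm ahead of it and the grasp point (between the pads) lies 155 mm ahead of it; z points along the fingers, y is the direction in which the jaws open and shut (so a half turn about z gives the same grasp; the last joint's range is limited). The gripper opens to 85 mm and grips with 20 to 120 N. Pads are 22 mm wide; open, the fingers measure 114 mm over their backs; the gripper's body (76 mm by 85 mm) begins 54 mm behind the grasp point. The pads swing forward as they close: fully open they stand 13 mm farther back than shut.
Start: joints at [1.474, 0.385, 0.008, 0, -1.194, -0.259], TCP at [217.68, 585.846, 404.712] pointing down, gripper open.
Joint ranges: [-3.14, 3.14], [-1.21, 2.06], [-1.07, 1.41], [-3.16, 2.05], [-2.99, -0.16], [-3.1, 3.1]. Speed limits (rad/s): [2.79, 2.79, 3.14, 3.14, 3.14, 3.14].

INTERFACE

Orientations are given as a unit quaternion [x, y, z, w].
In Python, from bench import arm gives the robot as it stands. The module is installed in compiled form; this text tells all that it offers.
- The arm moves only by the tool play_rows, never from a script. Its argument "moves" is a list of rows, each a list of 3 entries, a list of its own where there are three numbers: the shift along the world's x, y, z in units of 30 cm (1.0 is 30 cm), then the turn about the world's z in units of 30 degrees (1.0 is 30 degrees), then the gripper's target within -1 to 1 (shut at 1, half-way at 0, fully open at -1). In form: [[[x, y, z], turn, jaw], ...]. A call has 1 to 12 rows; each row is the pose to reach, as a shift and turn from the pose measured when the call began; what a row does not reach only later rows make up. A row lasts 1/8 s, in which the tool goes at most 62.5 mm and 10.7 degrees, less where a joint would pass 70% of its speed; a pose out of reach is approached as far as the arm can. A call with a number of a shift or a turn outside -1 to 1 is refused whole. A call with a gripper value outside its range is refused whole. The fingers move at their own pace and stop on an object; the grip force is fixed at half the most. Time passes only in rows, so rows that repeat a pose let the fingers close. It gives the time, the measured TCP pose, the force and the opening at its end, in the units of the state.
- arm.read_state(): the state, without advancing time (a new reading comes with each control period).
- arm.get_image(name): name is "scene" or "side" or "wrist"; returns a dict with "pixels" (400x640x3 uint8, red, green, blue), "vfov" (degrees; the focal length in pixels is half the picture's height over the tangent of half this angle, whatever the lens; pixels are square), "cx", "cy" (the principal point, pixels), "xyz" and "rotation" of the camera in the world. Camera axes: x right, y up, looking along -z (the intrinsics and any distortion apply to the point x, -y, -z); pixel columns grow to the right and rows downward; lengths in mm; the calibration is good to about 2 mm. A picture is of the moment at which its call begins. There is no depth.
- arm.job_done(): hands the job in, once; it reports no verdict.
Trained networks look in a picture, given as the dict that the camera call returned (one of the last four; its "shot" number tells which), for a name from the list of things; names that differ only in an ending like _2 or _b are one class to them, and where a whole thing is asked for, a point or a joint stands for the part that bears it (a point fixed in the world has none). Each returns a list of dicts, best first, with "conf" (0 to 1); they miss things now and then, are a little off and sometimes report something else, mostly with a low value. They report only what shows in the picture. A call takes as long as a camera call. They do not tell look-alikes from the thing itself.
- arm.look_for(name, picture): "centre" ([x, y, z] in mm, in world coordinates, good to about 4 mm: the middle of the surface that is visible of it).
The state is a dict: "clock": time; "joints": joint angles; "joint_vel": joint speeds; "joint_efforts": joint torques, N m; "position": TCP position; "ee_rot": TCP orientation; "contact_force": force on the tool from outside, world axes, zero at the start; "wrist_torque": the same for the moment, N m; "gripper_width": finger opening in mm.
Only numpy, scipy, OpenCV 4.12 (cv2) and the standard library are available. Lean on these libraries where they do the work, as an engineer would, in place of code of your own. Each camera call takes 0.05 s, during which the arm holds its last target.

## Working session

There is one attempt and no reset: what is moved stays moved. The work goes in short steps, Python scripts to look and compute and a tool call to move; the robot and the scene stay as the last step left them, time stands still between calls to the robot, and variables do not carry over. Pictures are saved under pics/ and viewed, and the job is handed in when it is done.

Besides the shell and the picture viewer there is one more tool, called after ">>>" as name(argument=value, ...) on one line, values as JSON. play_rows: Moves the arm, as the interface text tells. Shifts and turns lie within -1 to 1; 1 stands for 30 cm of shift or 30 degrees of turn. Its arguments: {"type":"object","properties":{"moves":{"type":"array"}},"required":["moves"]}

```bash
mkdir -p pics; cat > h.py <<'E'
import numpy as np, cv2
from bench import arm
def shot(cam,name):
    p=arm.get_image(cam); cv2.imwrite(f'pics/{name}.png',p['pixels'][:,:,::-1]); return p
def foc(p): return p['pixels'].shape[0]/2/np.tan(np.radians(p['vfov']/2))
def R_(p):
    R=np.array(p['rotation'],float)
    if R.shape==(4,):
        from scipy.spatial.transform import Rotation as Q; R=Q.from_quat(R).as_matrix()
    return R
def pix2w(p,u,v,z):
    f=foc(p); d=R_(p)@np.array([(u-p['cx'])/f,-(v-p['cy'])/f,-1]); c=np.array(p['xyz'])
    return c+d*(z-c[2])/d[2]
def w2pix(p,w):
    f=foc(p); q=R_(p).T@(np.array(w,float)-np.array(p['xyz'])); return np.array([p['cx']+f*q[0]/-q[2],p['cy']-f*q[1]/-q[2]])
E
python3 - <<'E'
from h import *
s=arm.read_state(); print({k:np.round(v,3) for k,v in s.items()})
for c in ['scene','side','wrist']:
    p=shot(c,c+'0'); print(c,{k:p[k] for k in p if k!='pixels'})
    for n in ['panel','holder','end_a','end_b','jaw_a','jaw_b','rack','strip','tin_tall','tin_low','jar','brush_pot','tin_lid','sanding_block']:
        print(n,[(np.round(d['centre'],0).tolist(),round(d['conf'],2)) for d in arm.look_for(n,p)])
E
```

```text
{'clock': np.float64(0.0), 'joints': array([ 1.474,  0.386,  0.007, -0.   , -1.194, -0.259]), 'joint_vel': array([-0.   ,  0.   ,  0.002, -0.001, -0.   ,  0.002]), 'joint_efforts': array([-0.0000e+00, -3.9229e+01,  1.8840e+01,  4.1860e+00, -5.0000e-03,
       -0.0000e+00]), 'position': array([217.619, 585.669, 403.607]), 'ee_rot': array([ 0.984, -0.177, -0.   ,  0.001]), 'contact_force': array([ 0.47 , -0.251, -0.754]), 'wrist_torque': array([-0.02 , -0.021,  0.004]), 'gripper_width': np.float64(85.102)}
scene {'vfov': 54.2558642761205, 'cx': 315.9945993733046, 'cy': 199.6831667552754, 'xyz': array([1573.89661256, -255.99603894,  853.39898522]), 'rotation': array([0.33363762, 0.29060005, 0.60142034, 0.66523013]), 'shot': 1}
panel [([326.0, -632.0, 8.0], 0.93), ([483.0, -485.0, 8.0], 0.76), ([525.0, 275.0, 50.0], 0.66), ([494.0, -219.0, 38.0], 0.63), ([773.0, 115.0, 85.0], 0.48), ([544.0, 193.0, 16.0], 0.45)]
holder [([540.0, 195.0, 16.0], 0.93)]
end_a [([542.0, 193.0, 19.0], 0.9)]
end_b [([542.0, 193.0, 19.0], 0.9)]
jaw_a [([555.0, 108.0, 55.0], 0.84), ([524.0, 273.0, 45.0], 0.8)]
ja
[... 1152 characters left out ...]
[509.0, -335.0, 37.0], 0.87)]
tin_tall [([731.0, 95.0, 75.0], 0.71)]
tin_low [([724.0, -66.0, 56.0], 0.58), ([511.0, 271.0, 49.0], 0.58)]
jar [([706.0, -228.0, 61.0], 0.73), ([496.0, -300.0, 20.0], 0.21)]
brush_pot [([713.0, 230.0, 60.0], 0.93)]
tin_lid [([703.0, 354.0, 8.0], 0.58)]
sanding_block [([698.0, -317.0, 33.0], 0.87)]
wrist {'vfov': 59.08385733436324, 'cx': 315.22765807754666, 'cy': 198.14964224945115, 'xyz': array([284.96904571, 560.66781127, 373.76273518]), 'rotation': array([ 0.08123816, -0.11691689,  0.81290624, -0.56472493]), 'shot': 3}
panel []
holder []
end_a []
end_b []
jaw_a []
jaw_b []
rack []
strip []
tin_tall []
tin_low []
jar []
brush_pot []
tin_lid []
sanding_block []
```

View pics/scene0.png

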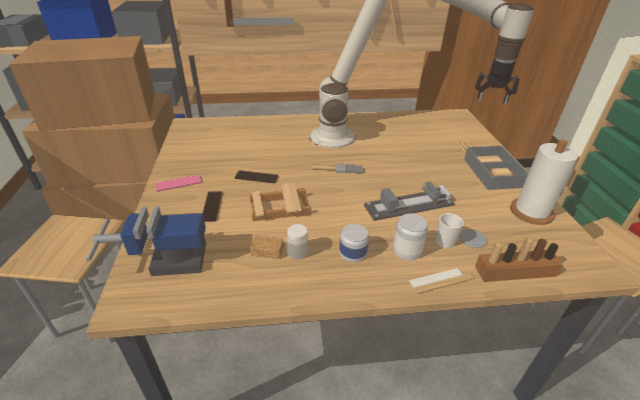

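View pics/side0.png

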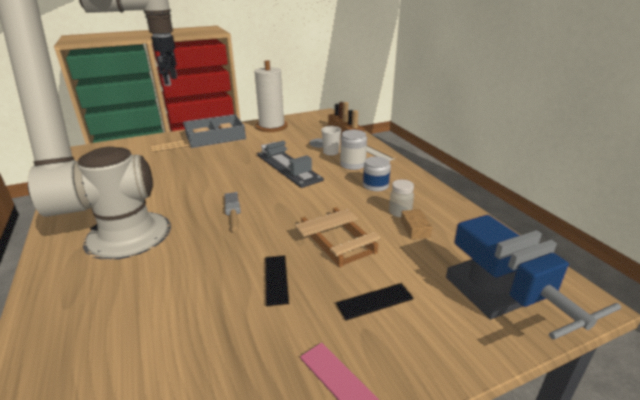

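View pics/wrist0.png

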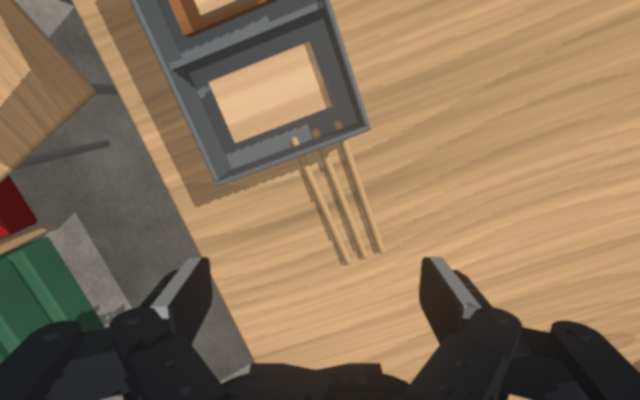

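```bash
python3 - <<'E'
from h import *
p=arm.get_image('wrist')
print(pix2w(p,315,198,0),pix2w(p,315,0,0),pix2w(p,315,399,0),pix2w(p,0,198,0), pix2w(p,639,198,0),R_(p))
E
```

```text
[182.32478368 599.14881706   0.        ] [365.54599468 530.88248369   0.        ] [-77.84788281 696.08646901   0.        ] [303.65497767 924.96307632   0.        ] [ 5.75223422e+01  2.64010352e+02 -5.68434189e-14] [[-3.48972103e-01  8.99140743e-01  2.64129505e-01]
 [-9.37133113e-01 -3.34831645e-01 -9.83325897e-02]
 [ 2.40788716e-05 -2.81839836e-01  9.59461467e-01]]
```

>>> play_rows(moves=[[[0.15,-0.15,0],-0.35,-1],[[0.3,-0.3,0],-0.7,-1],[[0.45,-0.5,0],-1.05,-1],[[0.6,-0.65,0],-1.4,-1],[[0.75,-0.8,0],-1.75,-1],[[0.9,-1,0],-2,-1],[[0.9,-1,0],-2,-1]])

```text
out of range; nothing moved
```

>>> play_rows(moves=[[[0.1,-0.15,0],0,-1],[[0.2,-0.3,0],0,-1],[[0.2,-0.37,0],0,-1],[[0.2,-0.37,0],0,-1]])

```text
clock: 2.8
position: [278.1, 473.5, 405.4]
ee_rot: [0.984, -0.178, 0.0, -0.0]
contact_force: [0.1, -0.7, -0.3]
gripper_width: 85.3
```

```bash
python3 - <<'E'
from h import *
s=arm.read_state(); print(s['clock'],s['position'],s['ee_rot'],s['joints'])
p=shot('wrist','w1')
for n in ['holder','end_a','jaw_a','jaw_b']:
        print(n,[(np.round(d['centre'],0).tolist(),round(d['conf'],2)) for d in arm.look_for(n,p)])
E
```

```text
2.8 [278.06045699 473.54941452 405.35351829] [ 9.84095127e-01 -1.77641825e-01  9.08642235e-06 -4.03268342e-04] [ 1.33511373e+00  2.55320170e-01 -1.79100859e-01 -3.07455777e-05
 -1.13556904e+00 -1.21483770e-01]
holder []
end_a []
jaw_a []
jaw_b []
```

View pics/w1.png

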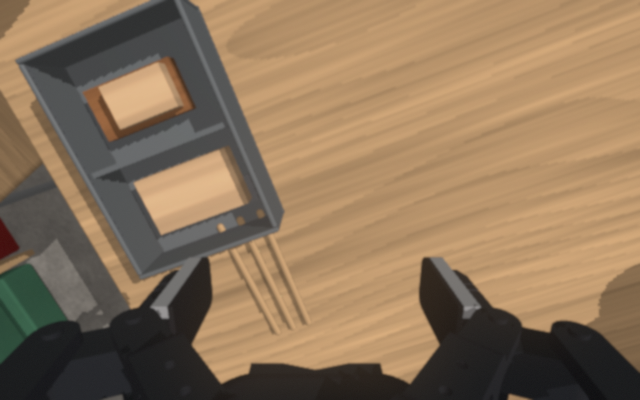

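>>> play_rows(moves=[[[0.16,-0.16,0],-0.3,-1],[[0.32,-0.32,0],-0.6,-1],[[0.48,-0.5,0],-0.9,-1],[[0.64,-0.66,0],-1,-1],[[0.8,-0.82,0],-1,-1],[[0.9,-0.98,0],-1,-1],[[0.9,-0.98,0],-1,-1]])

```text
clock: 3.92
position: [549.3, 180.0, 403.8]
ee_rot: [0.905, -0.426, -0.0, 0.0]
contact_force: [-0.9, 0.8, -0.0]
gripper_width: 85.5
```

>>> play_rows(moves=[[[0,0,0],-0.35,-1],[[0,0,0],-0.7,-1],[[0,0,0],-1,-1],[[0,0,0],-1,-1]])

```text
clock: 4.42
position: [549.6, 180.7, 403.5]
ee_rot: [0.764, -0.645, -0.0, 0.001]
contact_force: [0.9, -0.4, -0.6]
gripper_width: 85.2
```

```bash
python3 - <<'E'
from h import *
s=arm.read_state(); print(s['clock'],s['position'],s['ee_rot'],s['joints'])
p=shot('wrist','w2')
import pickle; pickle.dump(p,open('w2.pkl','wb'))
for n in ['holder','jaw_a']:
        print(n,[(np.round(d['centre'],0).tolist(),round(d['conf'],2)) for d in arm.look_for(n,p)])
E
```

```text
4.425 [549.62192708 180.6679324  403.46732623] [ 7.64120246e-01 -6.45073538e-01 -2.30930846e-04  5.71632896e-04] [ 5.97399838e-01  3.07083659e-01 -1.11076152e-01 -1.50267038e-04
 -1.15386188e+00 -4.28781933e-01]
holder [([530.0, 175.0, 19.0], 0.9)]
jaw_a [([513.0, 275.0, 62.0], 0.64), ([542.0, 124.0, 65.0], 0.57)]
```

View pics/w2.png

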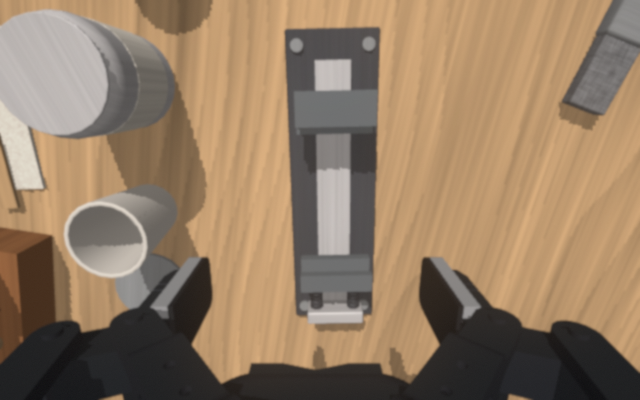

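```bash
python3 - <<'E'
import cv2
i=cv2.imread('pics/w2.png')
cv2.imwrite('pics/w2a.png',cv2.resize(i[15:180,260:410],None,fx=4,fy=3.6,interpolation=cv2.INTER_CUBIC)[:600])
cv2.imwrite('pics/w2b.png',cv2.resize(i[180:330,260:410],None,fx=4,fy=4,interpolation=cv2.INTER_CUBIC))
E
```

```text
(no output)
```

View pics/w2a.png

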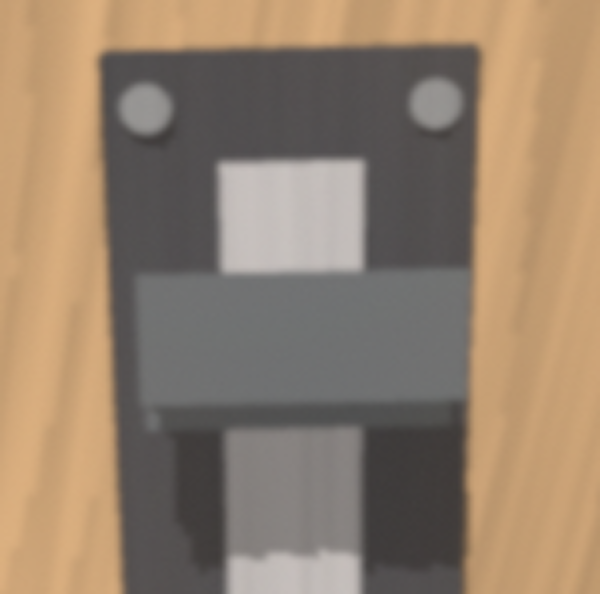

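View pics/w2b.png

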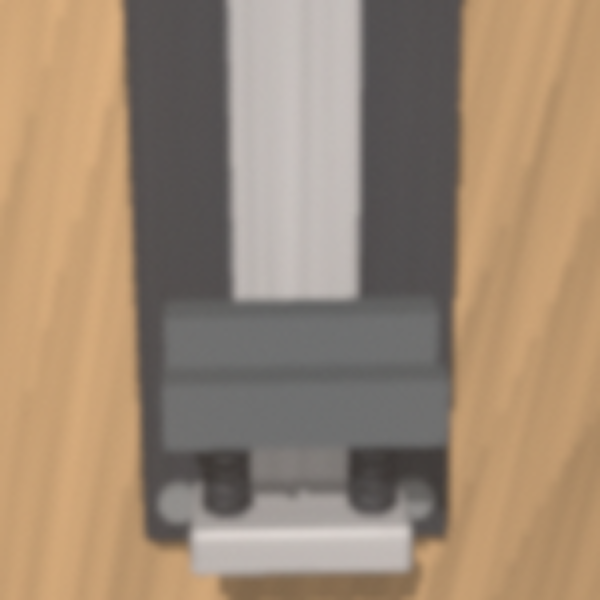

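```bash
cat > fit.py <<'E'
from h import *
import pickle
p=pickle.load(open('w2.pkl','rb'))
g=lambda u,v,z: pix2w(p,u,v,z)
pts=dict(TL=g(285.25,30.3,12),TR=g(379.75,27.8,12),BL=g(296.25,315,12),BR=g(371.75,315,12),
 Bl=g(295.5,127.5,65),Br=g(376.75,126.1,65),Bol=g(293.75,91.4,65),Bor=g(377.5,89.4,65),
 Al=g(300.75,274.5,65),Ar=g(371.75,273,65),Aol=g(300.75,291.75,65),Aor=g(371.75,291.75,65),Ll=g(301.25,255,45),Lr=g(369.5,254.5,45))
for k,v in pts.items(): print(k,v.round(1))
m=lambda a,b:(pts[a]+pts[b])/2
b,a=m('TL','TR'),m('BL','BR'); d=(a-b)[:2]; L=np.linalg.norm(d); e=d/L; n=np.array([-e[1],e[0]])
c=((a+b)/2)[:2]
print('len',L,'width',np.linalg.norm(pts['TL']-pts['TR']),np.linalg.norm(pts['BL']-pts['BR']),'ang',np.degrees(np.arctan2(e[1],e[0])),'c',c)
for k,v in pts.items(): print(k,((v[:2]-c)@e).round(1),((v[:2]-c)@n).round(1))
E
python3 fit.py
```

```text
TL [598.5  57.5  12. ]
TR [511.9  40.6  12. ]
BL [541.7 359.2  12. ]
BR [453.9 344.4  12. ]
Bl [573.5 139.2  65. ]
Br [505.  126.4  65. ]
Bol [579.4 110.1  65. ]
Bor [510.9  96.9  65. ]
Al [547.2 277.   65. ]
Ar [479.7 264.   65. ]
Aol [544.3 295.7  65. ]
Aor [475.3 284.1  65. ]
Ll [549.2 266.   45. ]
Lr [481. 254.  45.]
len 308.1581538133582 width 88.22425005619476 89.03714518510941 ang 100.7419766361328 c [526.50202495 200.42670978]
TL -153.9 -44.1
TR -154.3 44.1
BL 153.2 -44.5
BR 155.0 44.5
Bl -68.9 -34.8
Br -68.7 34.9
Bol -98.6 -35.2
Bor -98.8 34.6
Al 71.4 -34.6
Ar 71.2 34.2
Aol 90.3 -35.2
Aor 91.7 34.7
Ll 60.2 -34.5
Lr 61.1 34.7
```

>>> play_rows(moves=[[[-0.02,-0.2,0],0,-1],[[-0.04,-0.4,0],0,-1],[[-0.06,-0.6,0],0,-1],[[-0.08,-0.8,0],0,-1],[[-0.1,-1,0],0,-1],[[-0.1,-1,0],0,-1]])

```text
clock: 5.32
position: [518.7, -122.8, 403.6]
ee_rot: [0.763, -0.647, -0.0, 0.001]
contact_force: [-0.2, 0.2, -0.5]
gripper_width: 85.4
```

>>> play_rows(moves=[[[0,-0.2,0],0,-1],[[0,-0.33,0],0,-1],[[0,-0.33,0],0,-1],[[0,-0.33,0],0,-1]])

```text
clock: 5.82
position: [519.0, -221.0, 403.5]
ee_rot: [0.763, -0.646, -0.0, 0.001]
contact_force: [0.7, 0.5, -1.3]
gripper_width: 85.3
```

```bash
python3 - <<'E'
from h import *
s=arm.read_state(); print(s['clock'],s['position'],s['ee_rot'],s['joints'])
p=shot('wrist','w3')
import pickle; pickle.dump(p,open('w3.pkl','wb'))
for n in ['panel','rack']:
        print(n,[(np.round(d['centre'],0).tolist(),round(d['conf'],2)) for d in arm.look_for(n,p)])
E
```

```text
5.825 [ 518.96626597 -221.03719269  403.46941903] [ 7.63140793e-01 -6.46231841e-01 -3.86588325e-04  6.23292174e-04] [-1.15280716e-01  2.82521133e-01 -1.46427511e-01  6.69484549e-04
 -1.14318218e+00  2.80525837e-01]
panel [([484.0, -218.0, 36.0], 0.7), ([306.0, -341.0, 12.0], 0.66)]
rack [([475.0, -261.0, 26.0], 0.59)]
```

View pics/w3.png

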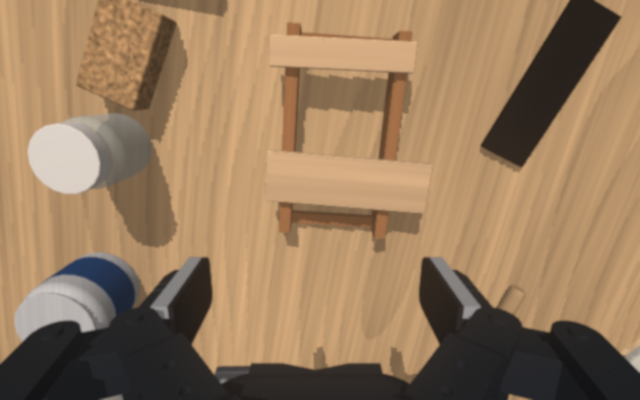

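```bash
python3 - <<'E'
import cv2
i=cv2.imread('pics/w3.png')
cv2.imwrite('pics/w3a.png',cv2.resize(i[130:250,250:450],None,fx=4,fy=4,interpolation=cv2.INTER_CUBIC))
E
```

```text
(no output)
```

View pics/w3a.png

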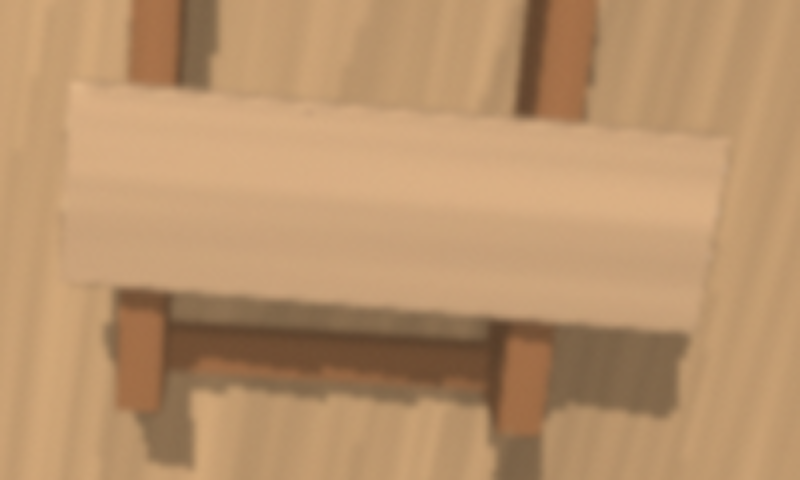

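```bash
python3 - <<'E'
from h import *
import pickle
p=pickle.load(open('w3.pkl','rb'))
q=lambda x,y,z: pix2w(p,250+x/4,130+y/4,z)
P=np.array([q(70,82,38),q(725,140,38),q(690,332,38),q(63,280,38)]); print(P.round(1))
c=P.mean(0);d=(P[1]+P[2]-P[0]-P[3])[:2]/2; print('c',c,'len',np.linalg.norm(d),'wid',np.linalg.norm(((P[0]+P[1]-P[2]-P[3])/2)[:2]),'ang',np.degrees(np.arctan2(d[1],d[0])))
print('batten L end',q(117,411,30),q(160,411,30),'R',q(497,436,30),q(548,436,30))
print('batten L top',q(132,20,30),q(181,20,30),'R',q(540,20,30),q(597,20,30))
R=np.array(arm.read_state()['ee_rot']); 
from scipy.spatial.transform import Rotation as Q
x=Q.from_quat(R).as_matrix(); print(x.round(3), np.degrees(np.arctan2(x[1,0],x[0,0])))
E
```

```text
[[ 566.7 -234.3   38. ]
 [ 409.6 -246.2   38. ]
 [ 405.8 -197.5   38. ]
 [ 562.2 -185.3   38. ]]
c [ 486.08689046 -215.81758838   38.        ] len 157.24370899506013 wid 49.060643791549154 ang -175.60205778097608
batten L end [ 544.6503516  -149.69012961   30.        ] [ 533.60774271 -151.52007233   30.        ] R [ 445.54409945 -158.99331652   30.        ] [ 432.36387226 -161.17704243   30.        ]
batten L top [ 554.78681162 -250.17954317   30.        ] [ 543.17508869 -252.10955843   30.        ] R [ 458.06148651 -266.25651599   30.        ] [ 444.54115537 -268.50376608   30.        ]
[[ 0.166 -0.986 -0.001]
 [-0.986 -0.166 -0.001]
 [ 0.001  0.001 -1.   ]] -80.4586656520382
```

>>> play_rows(moves=[[[-0.05,0.005,0],0.33,-1],[[-0.08,0.01,-0.1],0.66,-1],[[-0.11,0.017,-0.2],0.95,-1],[[-0.11,0.017,-0.2],0.95,-1]])

```text
clock: 6.48
position: [485.1, -214.5, 342.2]
ee_rot: [0.899, -0.438, -0.002, 0.001]
contact_force: [0.4, 1.3, 0.4]
gripper_width: 85.3
```

>>> play_rows(moves=[[[0,0,-0.1],0.33,-1],[[0,0,-0.2],0.66,-1],[[0,0,-0.3],0.95,-1],[[0,0,-0.3],0.95,-1]])

```text
clock: 6.98
position: [485.6, -214.1, 251.6]
ee_rot: [0.979, -0.205, -0.003, 0.002]
contact_force: [0.7, -0.2, 1.0]
gripper_width: 85.4
```

>>> play_rows(moves=[[[0,0,0],0.33,-1],[[0,0,0],0.66,-1],[[0,0,0],0.93,-1],[[0,0,0],0.93,-1],[[0,0,0],0.93,-1]])

```text
clock: 7.6
position: [486.2, -214.1, 252.9]
ee_rot: [0.999, 0.036, -0.002, 0.003]
contact_force: [-0.2, 0.5, 0.4]
gripper_width: 85.4
```

```bash
cat >> h.py <<'E'
from scipy.spatial.transform import Rotation as Q
def st():
    s=arm.read_state(); x=Q.from_quat(s['ee_rot']).as_matrix()
    print('t',round(s['clock'],2),'pos',s['position'].round(1),'yaw',np.degrees(np.arctan2(x[1,0],x[0,0])).round(2),'zax',x[:,2].round(4),'F',s['contact_force'].round(2),'M',s['wrist_torque'].round(3),'w',round(float(s['gripper_width']),1)); return s
E
python3 - <<'E'
from h import *
s=st(); print(s['joints'].round(2))
shot('wrist','w4'); shot('side','s4')
E
```

```text
t 7.6 pos [ 486.2 -214.1  252.9] yaw 4.08 zax [-0.0029 -0.0062 -1.    ] F [-0.16  0.47  0.41] M [0.034 0.023 0.028] w 85.4
[-0.11  0.39 -0.42  0.01 -0.76  1.74]
```

View pics/w4.png

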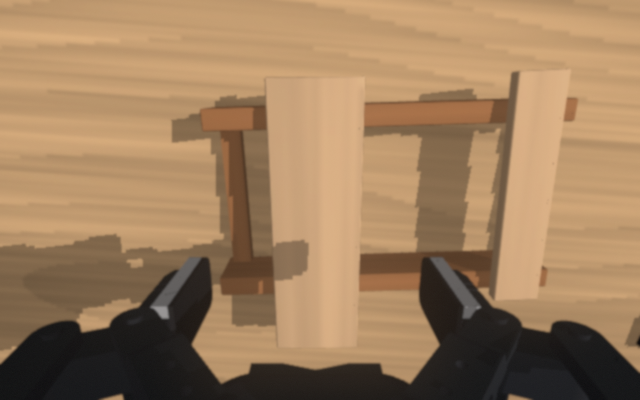

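>>> play_rows(moves=[[[0,-0.005,-0.12],0,-1],[[0,-0.005,-0.2],0,-1],[[0,-0.005,-0.23],0,-1],[[0,-0.005,-0.23],0,-1],[[0,-0.005,-0.23],0,0],[[0,-0.005,-0.23],0,1],[[0,-0.005,-0.23],0,1],[[0,-0.005,-0.23],0,1],[[0,-0.005,-0.23],0,1]])

```text
clock: 8.82
position: [486.3, -215.7, 184.5]
ee_rot: [0.999, 0.036, -0.001, 0.003]
contact_force: [-0.7, 1.1, 6.0]
gripper_width: 48.6
```

```bash
python3 - <<'E'
from h import *
s=st()
shot('side','s5')
E
```

```text
t 8.82 pos [ 486.3 -215.7  184.5] yaw 4.17 zax [-0.0019 -0.0065 -1.    ] F [-0.71  1.14  5.98] M [ 0.252  0.21  -0.019] w 48.6
```

View pics/s5.png

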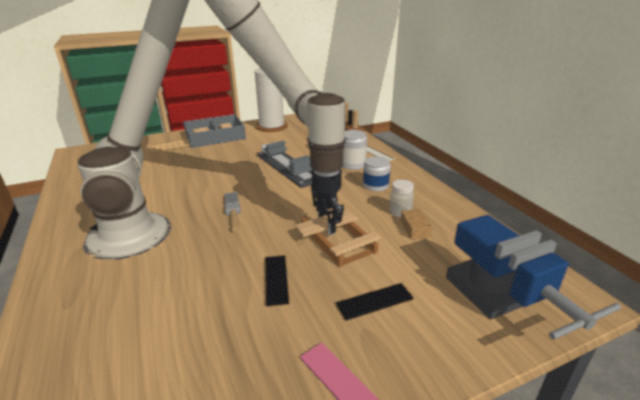

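>>> play_rows(moves=[[[0,0,0.07],0,1],[[0,0,0.14],0,1],[[0,0,0.2],0,1],[[-0.1,0,0.2],0,1],[[-0.22,0,0.2],0,1],[[-0.33,0,0.2],0,1],[[-0.33,0,0.2],0,1],[[-0.33,0,0.2],0,1]])

```text
clock: 9.88
position: [388.0, -215.8, 244.9]
ee_rot: [0.999, 0.036, -0.0, 0.003]
contact_force: [1.0, 0.4, -0.8]
gripper_width: 49.0
```

```bash
python3 - <<'E'
from h import *
s=st()
shot('side','s6');p=shot('wrist','w6');p=shot('scene','c6')
i=cv2.imread('pics/s6.png');cv2.imwrite('pics/s6a.png',cv2.resize(i[150:300,230:430],None,fx=4,fy=4))
E
```

```text
t 9.88 pos [ 388.  -215.8  244.9] yaw 4.18 zax [-3.e-04 -7.e-03 -1.e+00] F [ 1.02  0.42 -0.78] M [-0.007 -0.045 -0.027] w 49.0
```

View pics/s6a.png

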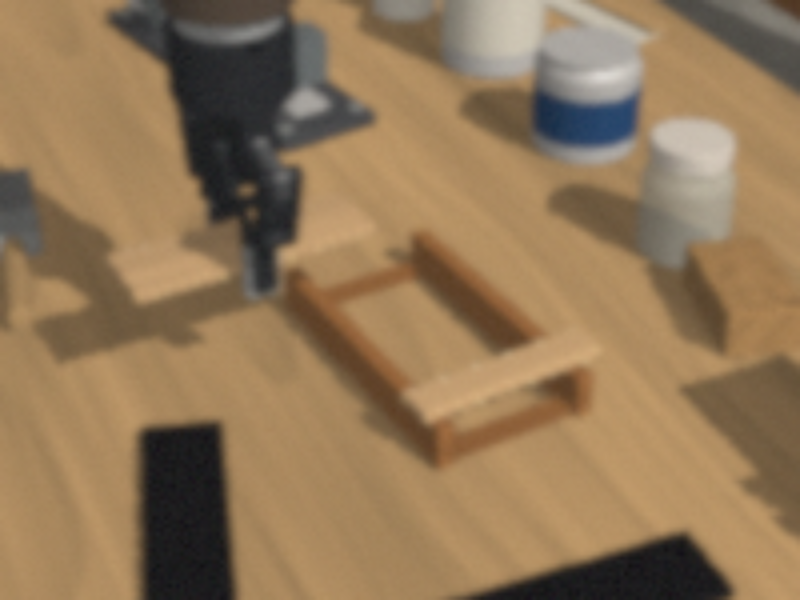

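View pics/w6.png

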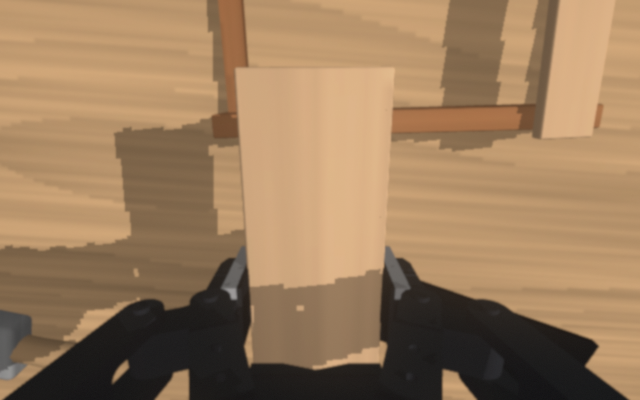

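>>> play_rows(moves=[[[0.07,0,-0.08],0,1],[[0.07,0,-0.15],0,1],[[0.07,0,-0.19],0,1],[[0.07,0,-0.19],0,1]])

```text
clock: 10.52
position: [409.2, -215.7, 186.8]
ee_rot: [0.999, 0.037, -0.002, 0.003]
contact_force: [0.7, -0.1, -0.2]
gripper_width: 48.9
```

>>> play_rows(moves=[[[0,0,-0.01],0,1],[[0,0,-0.015],0,1],[[0,0,-0.015],0,1]])

```text
clock: 10.9
position: [409.5, -215.7, 183.7]
ee_rot: [0.999, 0.037, -0.001, 0.003]
contact_force: [-1.5, 1.1, 8.1]
gripper_width: 48.6
```

```bash
python3 - <<'E'
from h import *
s=st()
E
```

```text
t 10.9 pos [ 409.5 -215.7  183.7] yaw 4.23 zax [-0.0011 -0.007  -1.    ] F [-1.47  1.1   8.07] M [0.411 0.349 0.058] w 48.6
```

>>> play_rows(moves=[[[0,0,-0.01],0,1],[[0,0,-0.015],0,1],[[0,0,-0.018],0,1],[[0,0,-0.018],0,1]])

```text
clock: 11.4
position: [409.3, -215.7, 180.6]
ee_rot: [0.999, 0.037, 0.0, 0.004]
contact_force: [-5.7, 4.3, 16.5]
gripper_width: 48.9
```

```bash
python3 - <<'E'
from h import *
s=st()
p=shot('side','s7')
i=cv2.imread('pics/s7.png');cv2.imwrite('pics/s7a.png',cv2.resize(i[180:280,240:390],None,fx=5,fy=5))
E
```

```text
t 11.4 pos [ 409.3 -215.7  180.6] yaw 4.26 zax [ 4.0e-04 -7.4e-03 -1.0e+00] F [-5.71  4.28 16.52] M [0.915 1.006 0.085] w 48.9
```

View pics/s7a.png

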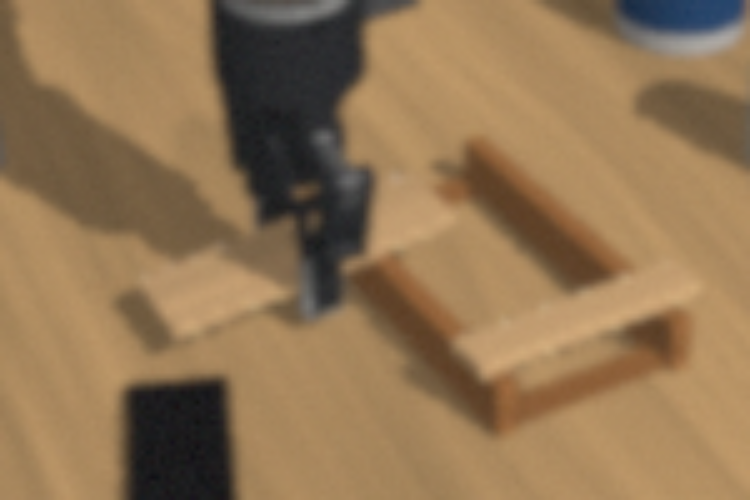

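>>> play_rows(moves=[[[0,0,0.06],0,1],[[0,0,0.14],0,1],[[0,0,0.2],0,1],[[0,0,0.2],0,1],[[0,0,0.2],0,1]])

```text
clock: 12.08
position: [408.9, -215.7, 240.2]
ee_rot: [0.999, 0.037, -0.0, 0.004]
contact_force: [-0.5, 0.6, -0.8]
gripper_width: 49.0
```

```bash
python3 - <<'E'
from h import *
s=st()
p=shot('wrist','w8'); p=shot('side','s8')
i=cv2.imread('pics/s8.png');cv2.imwrite('pics/s8a.png',cv2.resize(i[160:260,240:390],None,fx=5,fy=5))
E
```

```text
t 12.07 pos [ 408.9 -215.7  240.2] yaw 4.24 zax [ 1.0e-04 -7.1e-03 -1.0e+00] F [-0.52  0.64 -0.82] M [ 0.047 -0.     0.005] w 49.0
```

View pics/s8a.png

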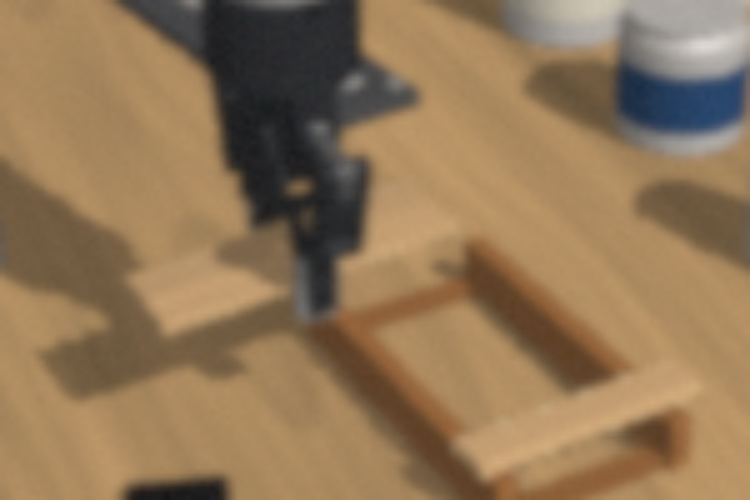

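View pics/w8.png

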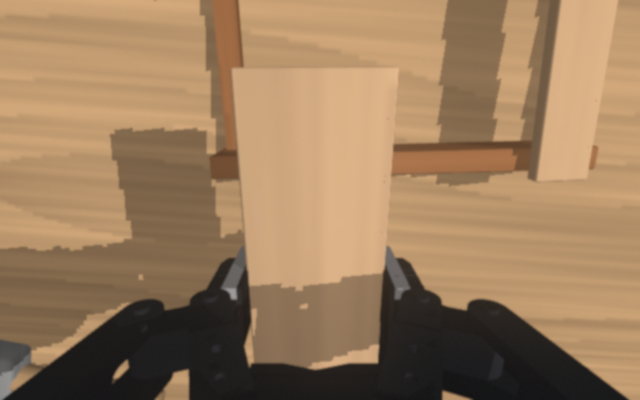

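```bash
cat >> h.py <<'E'
def endpos(p,s,u0,v0,u1,v1):
    # 3D of end-midpoint of panel (upper edge), from known 50mm width, in tool-relative coords (along tool x, up)
    f=foc(p); w=np.hypot(u1-u0,v1-v0); D=f*50/w
    u,v=(u0+u1)/2,(v0+v1)/2
    q=np.array([(u-p['cx'])/f,-(v-p['cy'])/f,-1])*D
    W=R_(p)@q+np.array(p['xyz']); x=Q.from_quat(s['ee_rot']).as_matrix()
    return (W-s['position'])@x
E
python3 - <<'E'
from h import *
s=st(); p=arm.get_image('wrist')
# same camera-in-tool transform for both
print(endpos(p,s,237,68,394,69)); print(endpos(p,s,232,68,398,68))
g=cv2.cvtColor(cv2.imread('pics/w6.png'),cv2.COLOR_BGR2GRAY).astype(float);g2=cv2.cvtColor(cv2.imread('pics/w8.png'),cv2.COLOR_BGR2GRAY).astype(float)
E
python3 - <<'E'
import cv2
for n in ['w6','w8']:
    i=cv2.imread(f'pics/{n}.png'); cv2.imwrite(f'pics/{n}a.png',cv2.resize(i[55:115,220:410],None,fx=4,fy=4,interpolation=cv2.INTER_CUBIC))
E
```

```text
t 12.18 pos [ 408.9 -215.7  239.8] yaw 4.25 zax [-0.0012 -0.0071 -1.    ] F [ 0.59  0.48 -1.42] M [0.076 0.031 0.023] w 48.7
[ 79.70783342   0.32786648 150.42181185]
[ 79.42197719   0.17294254 143.98947325]
```

View pics/w6a.png

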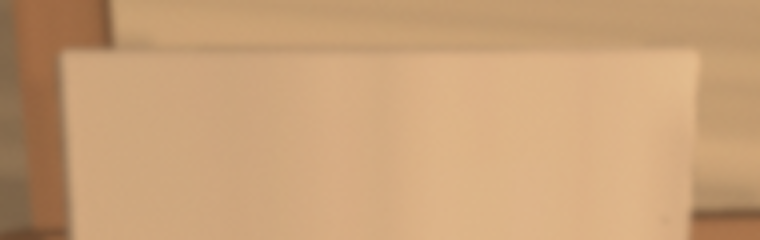

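View pics/w8a.png

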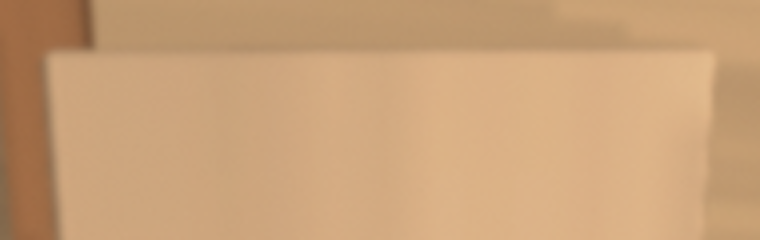

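>>> play_rows(moves=[[[0.01,0,-0.1],0,1],[[0.01,0,-0.17],0,1],[[0.01,0,-0.19],0,1],[[0.01,0,-0.2],0,1],[[0.01,0,-0.205],0,1],[[0.01,0,-0.21],0,1],[[0.01,0,-0.214],0,1],[[0.01,0,-0.214],0,1]])

```text
clock: 13.22
position: [411.0, -215.5, 177.3]
ee_rot: [0.999, 0.037, -0.002, 0.003]
contact_force: [-7.3, 4.1, 16.4]
gripper_width: 48.9
```

```bash
python3 - <<'E'
from h import *
s=st()
p=shot('wrist','w9'); 
i=cv2.imread('pics/w9.png'); cv2.imwrite(f'pics/w9a.png',cv2.resize(i[55:115,220:410],None,fx=4,fy=4,interpolation=cv2.INTER_CUBIC))
E
```

```text
t 13.22 pos [ 411.  -215.5  177.3] yaw 4.27 zax [-0.0031 -0.007  -1.    ] F [-7.33  4.13 16.4 ] M [1.073 1.372 0.036] w 48.9
```

View pics/w9a.png

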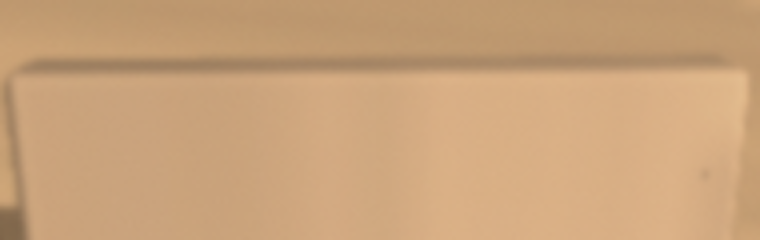

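>>> play_rows(moves=[[[0,0,0.08],0,1],[[0,0,0.2],0,1],[[0,0,0.35],0,1],[[0,0,0.5],0,1],[[0,0,0.5],0,1],[[0,0,0.5],0,1]])

```text
clock: 14.02
position: [410.5, -215.4, 327.0]
ee_rot: [0.999, 0.037, -0.002, 0.003]
contact_force: [-0.2, 0.6, -1.0]
gripper_width: 48.6
```

```bash
python3 - <<'E'
from h import *
s=st()
p=shot('wrist','w10'); 
i=cv2.imread('pics/w10.png'); cv2.imwrite(f'pics/w10a.png',cv2.resize(i[55:115,220:410],None,fx=4,fy=4,interpolation=cv2.INTER_CUBIC))
E
```

```text
t 14.03 pos [ 410.5 -215.4  327. ] yaw 4.24 zax [-0.0035 -0.0064 -1.    ] F [-0.24  0.65 -1.01] M [0.045 0.004 0.024] w 48.6
```

View pics/w10a.png

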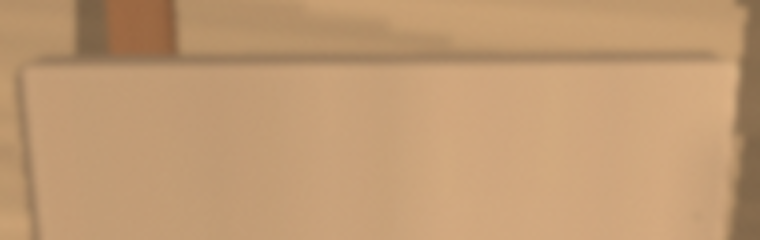

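View pics/w10.png

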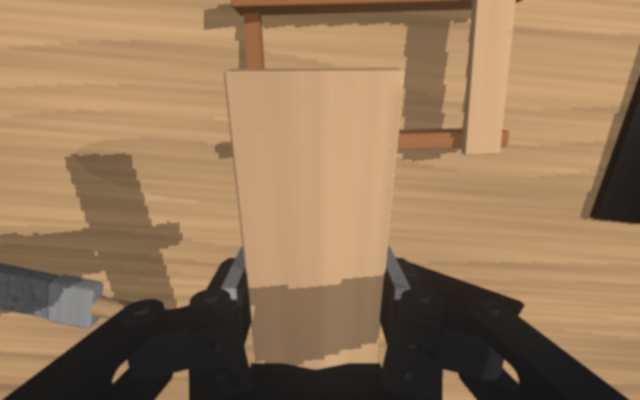

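```bash
python3 - <<'E'
from h import *
s=arm.read_state(); p=arm.get_image('wrist')
def tilt(top,bot):
    a=endpos(p,s,*top); b=endpos(p,s,*bot); print(a.round(1),b.round(1),'tilt',np.arctan2(b[2]-a[2],a[0]-b[0]).round(3))
def edges(n):
    i=cv2.imread(f'pics/{n}.png').astype(float)
    g=cv2.GaussianBlur(i,(0,0),1.0).sum(2)
    return g
tilt((235.2,67.8,394.8,67.8),(252.5,362,380,362))
tilt((232,68,398.3,68),(252.5,362,380.5,362))
tilt((226,71.3,404.2,70),(253,361,379,361))
E
python3 - <<'E'
import cv2
for n in ['w6','w10']:
    i=cv2.imread(f'pics/{n}.png'); cv2.imwrite(f'pics/{n}b.png',cv2.resize(i[225:375,235:400],None,fx=4,fy=4,interpolation=cv2.INTER_CUBIC))
E
```

```text
[ 79.8   0.2 148.5] [-28.9   0.6 145.6] tilt -0.027
[ 79.4   0.2 143.8] [-28.5   0.7 145.2] tilt 0.013
[ 78.2   0.2 136. ] [-29.7   0.5 147.1] tilt 0.102
```

View pics/w6b.png

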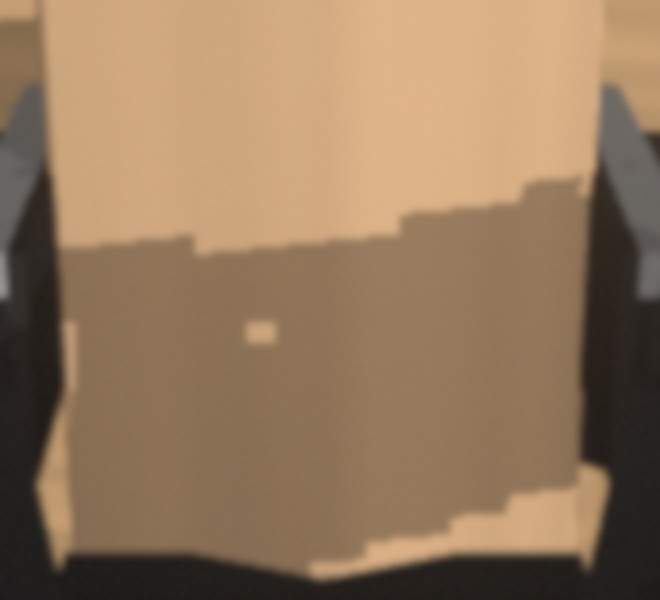

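View pics/w10b.png

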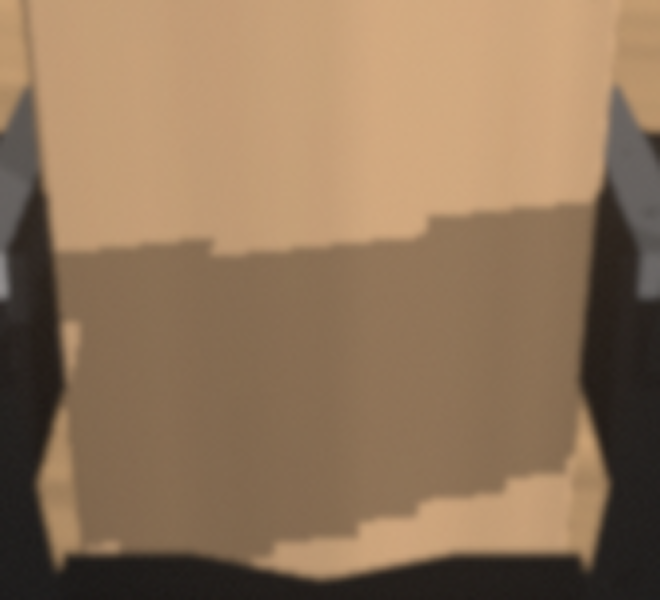

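>>> play_rows(moves=[[[0,0,-0.2],0,1],[[0,0,-0.4],0,1],[[0,0,-0.47],0,1],[[0,0,-0.49],0,1],[[0,0,-0.5],0,1],[[0,0,-0.507],0,1],[[0,0,-0.514],0,1],[[0,0,-0.514],0,1]])

```text
clock: 15.12
position: [408.7, -215.1, 173.4]
ee_rot: [0.999, 0.037, -0.005, 0.003]
contact_force: [-9.4, 5.8, 18.5]
gripper_width: 48.9
```

>>> play_rows(moves=[[[0,0,0.08],0,1],[[0,0,0.2],0,1],[[0,0,0.35],0,1],[[0,0,0.45],0,1],[[0,0,0.45],0,1]])

```text
clock: 15.75
position: [409.3, -215.2, 311.1]
ee_rot: [0.999, 0.037, -0.002, 0.003]
contact_force: [-0.5, 0.5, -1.1]
gripper_width: 48.9
```

```bash
python3 - <<'E'
from h import *
s=st()
p=shot('wrist','w11'); p=shot('scene','c11')
i=cv2.imread('pics/w11.png'); cv2.imwrite(f'pics/w11a.png',cv2.resize(i[55:115,220:410],None,fx=4,fy=4,interpolation=cv2.INTER_CUBIC))
i=cv2.imread('pics/c11.png'); cv2.imwrite(f'pics/c11a.png',cv2.resize(i[100:250,200:400],None,fx=4,fy=4,interpolation=cv2.INTER_CUBIC))
E
```

```text
t 15.75 pos [ 409.3 -215.2  311.1] yaw 4.29 zax [-0.004  -0.0068 -1.    ] F [-0.51  0.52 -1.12] M [-0.029 -0.044  0.055] w 48.9
```

View pics/w11a.png

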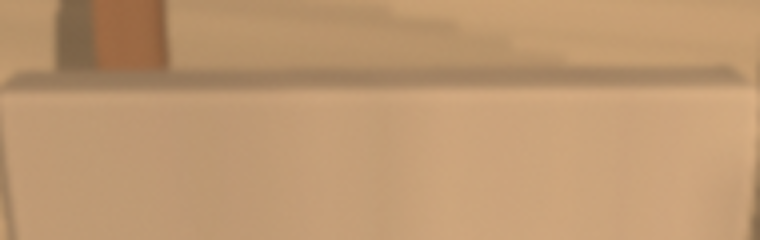

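View pics/c11a.png

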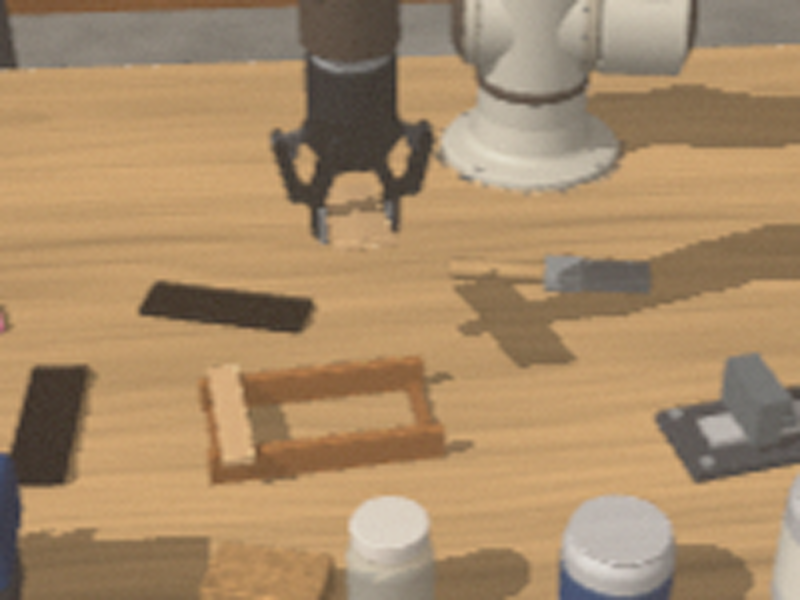

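```bash
python3 - <<'E'
from h import *
s=arm.read_state(); p=arm.get_image('wrist')
for t in [(235.2,67.8,394.8,67.8),(226.3,71.3,404.2,70),(221.3,77.5,408.8,77)]: print(endpos(p,s,*t).round(1))
R0=R_(p); print((R0.T@Q.from_quat(s['ee_rot']).as_matrix()).round(3))
E
```

```text
[ 79.8   0.2 148.5]
[ 78.2   0.3 136.2]
[ 76.2   0.2 130.3]
[[-0.001  1.     0.   ]
 [ 0.959  0.001  0.282]
 [ 0.282  0.    -0.959]]
```

>>> play_rows(moves=[[[0.05,0.17,0],-0.3,1],[[0.1,0.34,0],-0.6,1],[[0.15,0.51,0],-0.93,1],[[0.2,0.68,0],-0.93,1],[[0.2,0.7,0],-0.93,1]])

```text
clock: 16.52
position: [468.9, -2.3, 306.1]
ee_rot: [0.979, -0.203, -0.008, 0.001]
contact_force: [0.4, -0.3, -0.4]
gripper_width: 48.7
```

>>> play_rows(moves=[[[0.05,0.17,0],-0.3,1],[[0.1,0.34,0],-0.6,1],[[0.15,0.51,0],-0.93,1],[[0.19,0.63,0],-0.93,1],[[0.19,0.63,0],-0.93,1]])

```text
clock: 17.15
position: [526.4, 188.2, 304.3]
ee_rot: [0.902, -0.432, -0.008, 0.001]
contact_force: [0.1, 0.5, -1.0]
gripper_width: 48.7
```

>>> play_rows(moves=[[[0,0,0],-0.3,1],[[0,0,0],-0.6,1],[[0,0,0],-0.93,1],[[0,0,0],-0.93,1],[[0,0,0],-0.93,1]])

```text
clock: 17.77
position: [526.2, 187.3, 303.7]
ee_rot: [0.772, -0.636, -0.009, -0.001]
contact_force: [-0.3, -0.1, -0.9]
gripper_width: 48.8
```

```bash
cat >> h.py <<'E'
C=np.array([526.5,200.4]); E_=np.array([-0.1863,0.9825]); N_=np.array([-0.9825,-0.1863])
def hx():
    s=st(); d=s['position'][:2]-C; F=s['contact_force'][:2]; print('X',(d@E_).round(2),'Y',(d@N_).round(2),'Fx',(F@E_).round(2),'Fy',(F@N_).round(2)); return s
E
python3 - <<'E'
from h import *
s=hx()
p=shot('wrist','w12')
E
```

```text
t 17.77 pos [526.2 187.3 303.7] yaw -79.01 zax [-0.0122  0.0122 -0.9999] F [-0.29 -0.11 -0.92] M [-0.048 -0.034 -0.031] w 48.8
X -12.76 Y 2.76 Fx -0.05 Fy 0.3
```

View pics/w12.png

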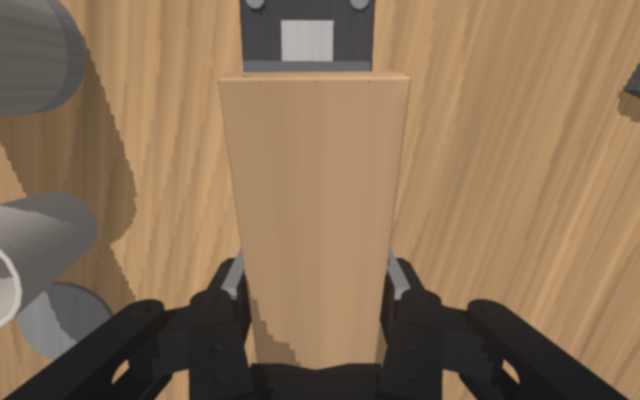

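>>> play_rows(moves=[[[0.013,0.007,-0.08],0,1],[[0.013,0.007,-0.16],0,1],[[0.013,0.007,-0.2],0,1],[[0.013,0.007,-0.2],0,1],[[0.013,0.007,-0.2],0,1]])

```text
clock: 18.45
position: [530.5, 189.9, 244.8]
ee_rot: [0.772, -0.636, -0.008, -0.002]
contact_force: [-0.2, -0.5, -1.2]
gripper_width: 48.8
```

```bash
python3 - <<'E'
from h import *
s=hx()
p=shot('scene','c13');i=cv2.imread('pics/c13.png'); cv2.imwrite(f'pics/c13a.png',cv2.resize(i[140:230,350:480],None,fx=6,fy=6,interpolation=cv2.INTER_CUBIC))
p=shot('side','s13');i=cv2.imread('pics/s13.png'); cv2.imwrite(f'pics/s13a.png',cv2.resize(i[120:210,240:360],None,fx=6,fy=6,interpolation=cv2.INTER_CUBIC))
E
```

```text
t 18.45 pos [530.5 189.9 244.8] yaw -78.98 zax [-0.0103  0.0131 -0.9999] F [-0.18 -0.53 -1.16] M [-0.04  -0.019  0.016] w 48.8
X -11.1 Y -1.98 Fx -0.48 Fy 0.27
```

View pics/c13a.png

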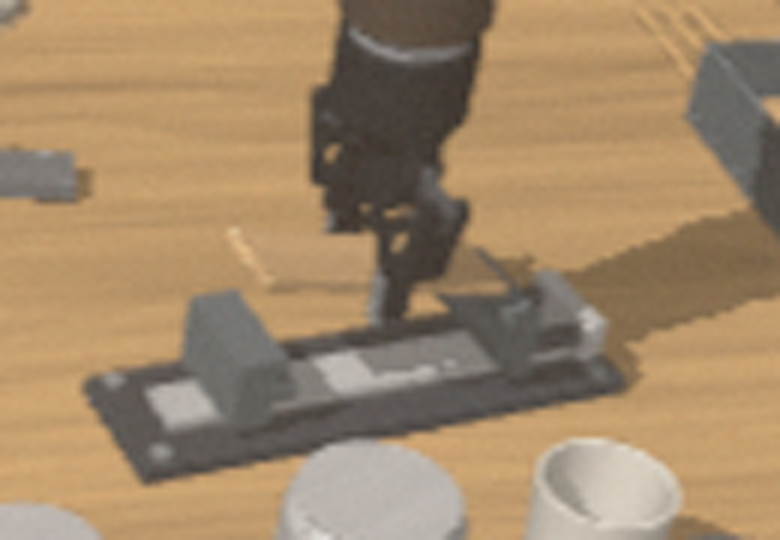

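View pics/s13a.png

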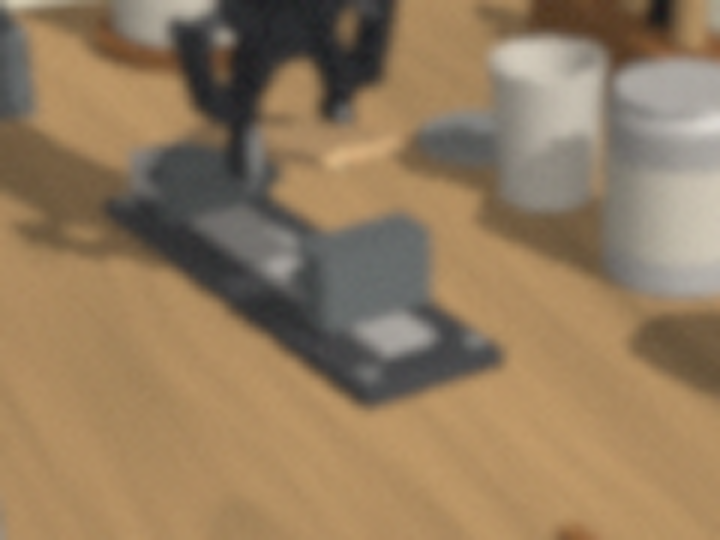

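>>> play_rows(moves=[[[0,0.003,-0.04],0,1],[[0,0.003,-0.07],0,1],[[0,0.003,-0.075],0,1],[[0,0.003,-0.075],0,1]])

```text
clock: 19.05
position: [530.5, 190.7, 222.1]
ee_rot: [0.772, -0.636, -0.008, -0.002]
contact_force: [-0.3, -0.0, -0.1]
gripper_width: 49.1
```

```bash
python3 - <<'E'
from h import *
s=hx()
E
```

```text
t 19.05 pos [530.5 190.7 222.1] yaw -78.99 zax [-0.0105  0.013  -0.9999] F [-0.29 -0.01 -0.09] M [-0.014 -0.05   0.03 ] w 49.1
X -10.23 Y -2.08 Fx 0.04 Fy 0.29
```

>>> play_rows(moves=[[[0,0,-0.007],0,1],[[0,0,-0.014],0,1],[[0,0,-0.014],0,1]])

```text
clock: 19.42
position: [530.4, 190.7, 217.7]
ee_rot: [0.772, -0.636, -0.008, -0.002]
contact_force: [0.3, -0.1, -0.7]
gripper_width: 49.3
```

```bash
python3 - <<'E'
from h import *
s=hx()
E
```

```text
t 19.43 pos [530.4 190.7 217.7] yaw -78.99 zax [-0.0108  0.0128 -0.9999] F [ 0.26 -0.12 -0.67] M [-0.068 -0.004  0.001] w 49.3
X -10.23 Y -2.02 Fx -0.16 Fy -0.23
```

>>> play_rows(moves=[[[0,0,-0.005],0,1],[[0,0,-0.007],0,1],[[0,0,-0.007],0,1]])

```text
clock: 19.8
position: [530.4, 190.7, 215.6]
ee_rot: [0.772, -0.636, -0.008, -0.002]
contact_force: [0.3, -0.7, -0.7]
gripper_width: 48.5
```

```bash
python3 - <<'E'
from h import *
s=hx()
E
```

```text
t 19.8 pos [530.4 190.7 215.6] yaw -79.0 zax [-0.0108  0.0128 -0.9999] F [ 0.3  -0.69 -0.66] M [-0.015 -0.002 -0.029] w 48.5
X -10.25 Y -2.02 Fx -0.73 Fy -0.17
```

>>> play_rows(moves=[[[0,0,-0.004],0,1],[[0,0,-0.007],0,1],[[0,0,-0.007],0,1]])

```text
clock: 20.18
position: [530.5, 190.8, 213.9]
ee_rot: [0.772, -0.636, -0.008, -0.002]
contact_force: [-0.9, -0.4, 2.4]
gripper_width: 48.7
```

```bash
python3 - <<'E'
from h import *
s=hx()
p=shot('side','s14');i=cv2.imread('pics/s14.png'); cv2.imwrite(f'pics/s14a.png',cv2.resize(i[120:210,240:360],None,fx=6,fy=6,interpolation=cv2.INTER_CUBIC))
p=shot('scene','c14');i=cv2.imread('pics/c14.png'); cv2.imwrite(f'pics/c14a.png',cv2.resize(i[140:230,350:480],None,fx=6,fy=6,interpolation=cv2.INTER_CUBIC))
E
```

```text
t 20.18 pos [530.5 190.8 213.9] yaw -78.98 zax [-0.0103  0.0131 -0.9999] F [-0.92 -0.43  2.44] M [0.085 0.253 0.064] w 48.7
X -10.2 Y -2.15 Fx -0.25 Fy 0.98
```

View pics/c14a.png

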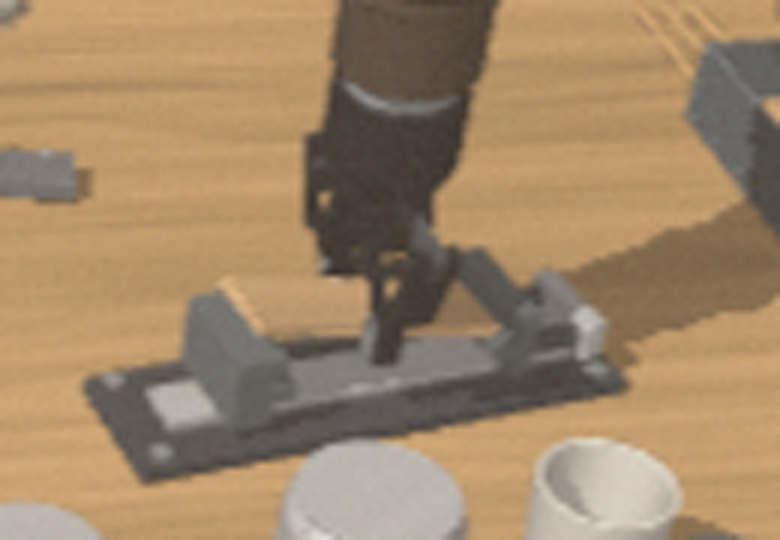

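>>> play_rows(moves=[[[0,0,0.005],0,1],[[-0.002,0.01,0.005],0,1],[[-0.004,0.02,0.005],0,1],[[-0.005,0.027,0.005],0,1],[[-0.005,0.027,0.005],0,1]])

```text
clock: 20.9
position: [528.9, 199.0, 215.2]
ee_rot: [0.772, -0.636, -0.008, -0.002]
contact_force: [0.4, 0.0, -0.8]
gripper_width: 48.7
```

```bash
python3 - <<'E'
from h import *
s=hx()
E
```

```text
t 20.9 pos [528.9 199.  215.2] yaw -78.97 zax [-0.0105  0.0129 -0.9999] F [ 0.37  0.03 -0.8 ] M [-0.168  0.014 -0.015] w 48.7
X -1.81 Y -2.11 Fx -0.04 Fy -0.37
```

>>> play_rows(moves=[[[-0.001,0.006,0],0,1],[[-0.002,0.011,0],0,1],[[-0.003,0.016,0],0,1],[[-0.003,0.016,0],0,1]])

```text
clock: 21.4
position: [528.0, 203.5, 215.2]
ee_rot: [0.772, -0.636, -0.008, -0.001]
contact_force: [1.8, -4.7, 0.5]
gripper_width: 48.8
```

```bash
python3 - <<'E'
from h import *
s=hx()
E
```

```text
t 21.4 pos [528.  203.5 215.2] yaw -78.98 zax [-0.0108  0.0124 -0.9999] F [ 1.84 -4.7   0.47] M [-1.04  -0.337 -0.115] w 48.8
X 2.79 Y -2.05 Fx -4.96 Fy -0.93
```

>>> play_rows(moves=[[[-0.001,0.006,0],0,1],[[-0.002,0.012,0],0,1],[[-0.004,0.02,0],0,1],[[-0.004,0.02,0],0,1]])

```text
clock: 21.9
position: [527.0, 208.8, 215.3]
ee_rot: [0.772, -0.636, -0.008, -0.001]
contact_force: [2.4, -7.3, 1.2]
gripper_width: 48.9
```

```bash
python3 - <<'E'
from h import *
s=hx()
p=shot('wrist','w15');
E
```

```text
t 21.9 pos [527.  208.8 215.3] yaw -79.02 zax [-0.0113  0.0109 -0.9999] F [ 2.43 -7.34  1.16] M [-2.016 -0.844 -0.171] w 48.9
X 8.14 Y -2.02 Fx -7.67 Fy -1.02
```

View pics/w15.png

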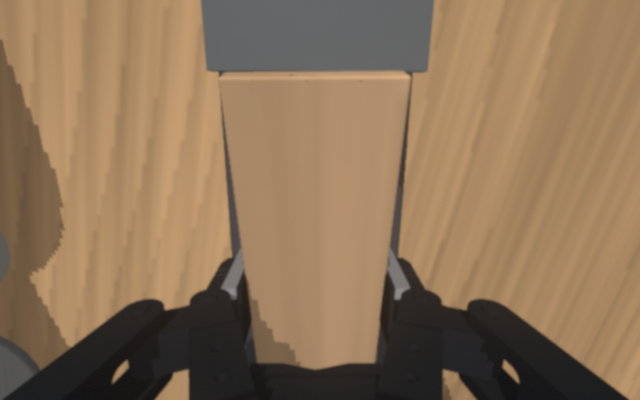

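>>> play_rows(moves=[[[-0.001,0.006,0],0,1],[[-0.002,0.013,0],0,1],[[-0.002,0.013,0],0,1],[[-0.002,0.013,0],0,1]])

```text
clock: 22.45
position: [526.6, 211.3, 215.4]
ee_rot: [0.771, -0.637, -0.007, 0.001]
contact_force: [4.2, -9.3, 2.1]
gripper_width: 48.7
```

```bash
python3 - <<'E'
from h import *
s=hx()
p=shot('scene','c16');i=cv2.imread('pics/c16.png'); cv2.imwrite(f'pics/c16a.png',cv2.resize(i[140:230,350:480],None,fx=6,fy=6,interpolation=cv2.INTER_CUBIC))
p=shot('wrist','w16');i=cv2.imread('pics/w16.png'); cv2.imwrite(f'pics/w16a.png',cv2.resize(i[40:120,200:440],None,fx=3.3,fy=5,interpolation=cv2.INTER_CUBIC))
E
```

```text
t 22.45 pos [526.6 211.3 215.4] yaw -79.08 zax [-0.0122  0.0087 -0.9999] F [ 4.19 -9.29  2.06] M [-2.482 -1.032 -0.231] w 48.7
X 10.66 Y -2.09 Fx -9.91 Fy -2.39
```

View pics/c16a.png

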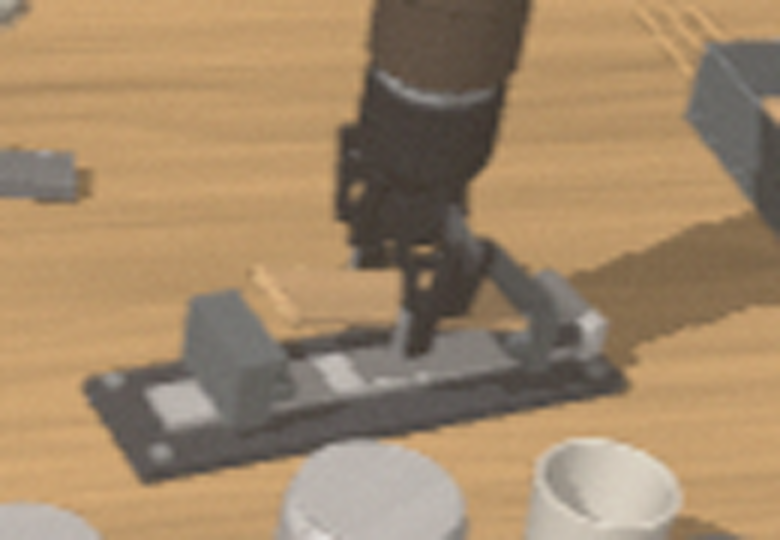

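View pics/w16a.png

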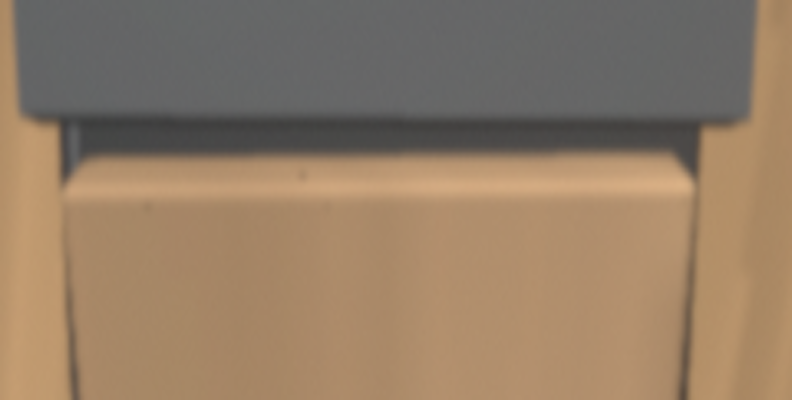

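```bash
python3 - <<'E'
from h import *
s=hx(); p=arm.get_image('wrist')
X=lambda w:((w[:2]-C)@E_).round(2)
lip=pix2w(p,315,63.6,65); print('lip',X(lip))
for z in (74,77,80): print(z,X(pix2w(p,315,71,z)), 'topedge',X(pix2w(p,315,79,z+7.8)), 'w bottom edge', np.linalg.norm(pix2w(p,200+82/3.3,71,z)-pix2w(p,200+682/3.3,71,z)),'w top', np.linalg.norm(pix2w(p,200+64/3.3,79,z+7.8)-pix2w(p,200+694/3.3,79,z+7.8)))
e=pix2w(p,200+20/3.3,64,65)-pix2w(p,200+750/3.3,64,65); print('jaw width',np.linalg.norm(e))
E
```

```text
t 22.55 pos [526.6 211.3 215.4] yaw -79.08 zax [-0.0121  0.0087 -0.9999] F [ 2.21 -9.    1.83] M [-2.495 -0.979 -0.216] w 48.8
X 10.66 Y -2.1 Fx -9.25 Fy -0.5
lip -68.93
74 -66.29 topedge -63.84 w bottom edge 53.23001438676873 w top 52.239539794238176
77 -66.14 topedge -63.75 w bottom edge 51.77388453283938 w top 50.70108345276229
80 -65.99 topedge -63.67 w bottom edge 50.31775467890993 w top 49.162627111286305
jaw width 69.70135636688319
```

>>> play_rows(moves=[[[-0.001,0.005,-0.008],0,1],[[-0.001,0.005,-0.016],0,1],[[-0.001,0.005,-0.02],0,1],[[-0.001,0.005,-0.02],0,1]])

```text
clock: 23.1
position: [526.6, 211.5, 210.6]
ee_rot: [0.771, -0.637, -0.007, 0.001]
contact_force: [1.4, -10.3, 7.8]
gripper_width: 48.7
```

```bash
python3 - <<'E'
from h import *
s=hx()
p=shot('wrist','w17');i=cv2.imread('pics/w17.png'); cv2.imwrite(f'pics/w17a.png',cv2.resize(i[40:120,200:440],None,fx=3.3,fy=5,interpolation=cv2.INTER_CUBIC))
E
```

```text
t 23.1 pos [526.6 211.5 210.6] yaw -79.09 zax [-0.0122  0.0069 -0.9999] F [  1.43 -10.25   7.83] M [-2.243 -0.206 -0.019] w 48.7
X 10.87 Y -2.13 Fx -10.34 Fy 0.51
```

View pics/w17a.png

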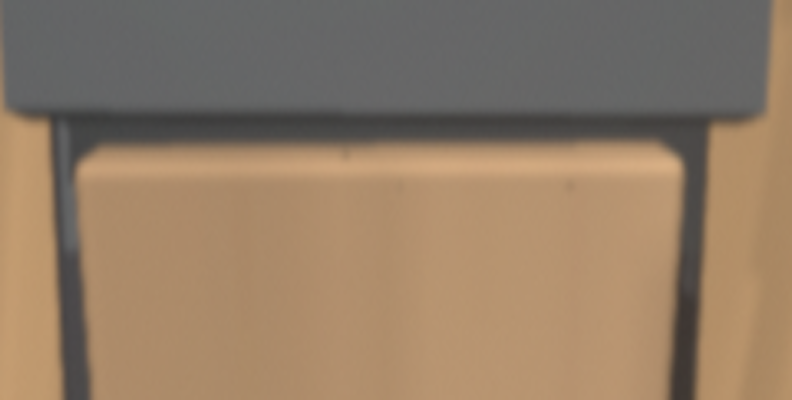

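>>> play_rows(moves=[[[-0.001,0.005,-0.01],0,1],[[-0.001,0.005,-0.016],0,1],[[-0.001,0.005,-0.02],0,1],[[-0.001,0.005,-0.02],0,1]])

```text
clock: 23.65
position: [526.5, 211.6, 205.8]
ee_rot: [0.771, -0.637, -0.006, 0.002]
contact_force: [1.2, -10.5, 8.2]
gripper_width: 48.6
```

```bash
python3 - <<'E'
from h import *
s=hx()
p=shot('wrist','w18');i=cv2.imread('pics/w18.png'); cv2.imwrite(f'pics/w18a.png',cv2.resize(i[40:120,200:440],None,fx=3.3,fy=5,interpolation=cv2.INTER_CUBIC))
E
```

```text
t 23.65 pos [526.5 211.6 205.8] yaw -79.09 zax [-0.0124  0.0051 -0.9999] F [  1.19 -10.47   8.17] M [-2.273 -0.266  0.033] w 48.6
X 11.04 Y -2.14 Fx -10.51 Fy 0.79
```

View pics/w18a.png

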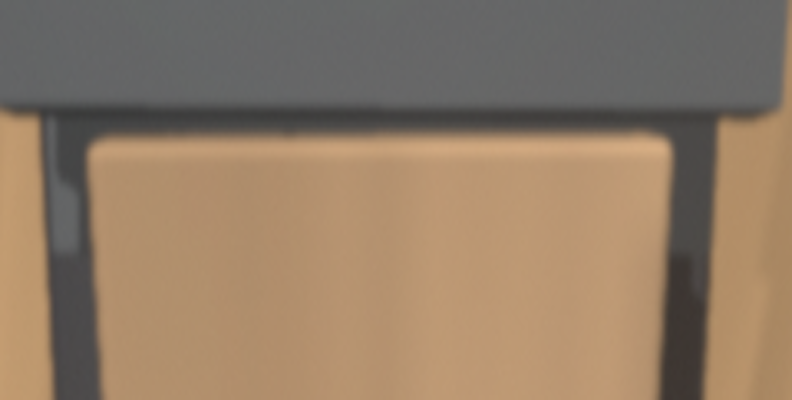

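```bash
cat > gap.py <<'E'
from h import *
import sys
a=list(map(float,sys.argv[1:])) # lip_y, bot_y, top_y, xl_top, xr_top in crop (3.3x,5x, origin 200,40)
s=hx(); p=arm.get_image('wrist')
X=lambda w:((w[:2]-C)@E_).round(2)
print('lip',X(pix2w(p,315,40+a[0]/5,65)))
f=(200+a[3]/3.3,40+a[2]/5,200+a[4]/3.3,40+a[2]/5)
x=Q.from_quat(s['ee_rot']).as_matrix(); t=endpos(p,s,*f); W=s['position']+x@t
print('tool',t.round(1),'top edge X',X(W),'z',W[2].round(1),' bottom edge X',X(pix2w(p,315,40+a[1]/5,W[2]-7.9)))
E
python3 gap.py 108 132 150 88 672
```

```text
t 23.7 pos [526.6 211.7 205.9] yaw -79.09 zax [-0.0123  0.0052 -0.9999] F [ 1.19 -9.5   8.26] M [-2.253 -0.196  0.025] w 48.7
X 11.05 Y -2.16 Fx -9.56 Fy 0.6
lip -68.94
tool [ 7.850e+01 -1.000e-01  1.368e+02] top edge X -66.46 z 68.5  bottom edge X -67.92
```

>>> play_rows(moves=[[[-0.002,0.009,-0.004],0,1],[[-0.002,0.009,-0.01],0,1],[[-0.002,0.009,-0.016],0,1],[[-0.002,0.009,-0.018],0,1],[[-0.002,0.009,-0.018],0,1]])

```text
clock: 24.38
position: [526.3, 212.9, 201.5]
ee_rot: [0.771, -0.637, -0.006, 0.003]
contact_force: [2.6, -10.8, 7.6]
gripper_width: 48.9
```

```bash
python3 - <<'E'
from h import *
s=hx()
p=shot('wrist','w19');i=cv2.imread('pics/w19.png'); cv2.imwrite(f'pics/w19a.png',cv2.resize(i[40:120,200:440],None,fx=3.3,fy=5,interpolation=cv2.INTER_CUBIC))
E
```

```text
t 24.38 pos [526.3 212.9 201.5] yaw -79.13 zax [-0.0126  0.0033 -0.9999] F [  2.61 -10.84   7.63] M [-2.414 -0.428 -0.073] w 48.9
X 12.32 Y -2.1 Fx -11.14 Fy -0.55
```

View pics/w19a.png

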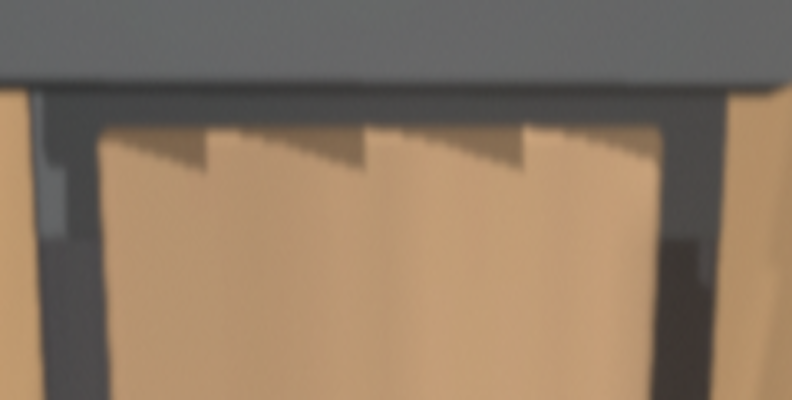

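>>> play_rows(moves=[[[-0.001,0.006,-0.006],0,1],[[-0.001,0.006,-0.012],0,1],[[-0.001,0.006,-0.014],0,1],[[-0.001,0.006,-0.014],0,1]])

```text
clock: 24.92
position: [526.1, 213.2, 198.1]
ee_rot: [0.771, -0.637, -0.006, 0.004]
contact_force: [1.3, -10.2, 5.5]
gripper_width: 48.7
```

```bash
python3 - <<'E'
from h import *
s=hx()
p=shot('wrist','w20');i=cv2.imread('pics/w20.png'); cv2.imwrite(f'pics/w20a.png',cv2.resize(i[40:120,200:440],None,fx=3.3,fy=5,interpolation=cv2.INTER_CUBIC))
E
```

```text
t 24.93 pos [526.1 213.2 198.1] yaw -79.14 zax [-0.0134  0.0011 -0.9999] F [  1.26 -10.16   5.49] M [-2.378e+00 -4.520e-01 -1.000e-03] w 48.7
X 12.68 Y -2.01 Fx -10.22 Fy 0.65
```

View pics/w20a.png

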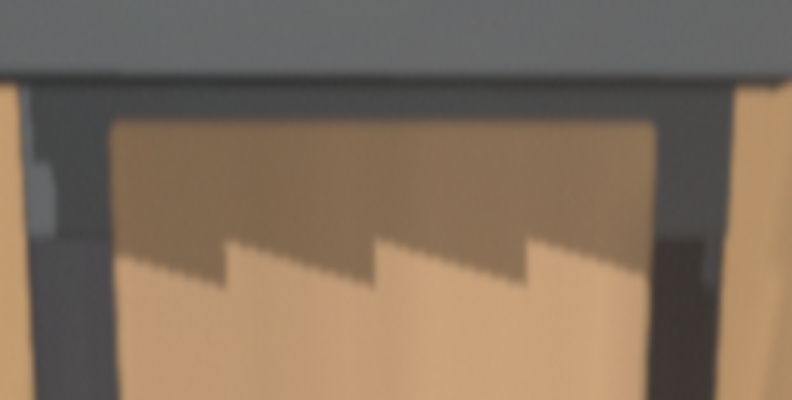

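```bash
python3 gap.py 78 122 122 110 656
```

```text
t 24.98 pos [526.1 213.2 198.1] yaw -79.14 zax [-0.0134  0.0011 -0.9999] F [  2.55 -10.89   5.77] M [-2.388 -0.465  0.009] w 48.8
X 12.68 Y -2.01 Fx -11.17 Fy -0.48
lip -68.76
tool [ 80.6   0.2 144.7] top edge X -67.41 z 53.2  bottom edge X -67.99
```

>>> play_rows(moves=[[[-0.001,0.005,-0.004],0,1],[[-0.001,0.005,-0.008],0,1],[[-0.001,0.005,-0.008],0,1]])

```text
clock: 25.4
position: [526.2, 213.4, 197.0]
ee_rot: [0.771, -0.637, -0.005, 0.004]
contact_force: [1.7, -10.6, 8.6]
gripper_width: 48.9
```

```bash
python3 - <<'E'
from h import *
s=hx()
p=shot('wrist','w21');i=cv2.imread('pics/w21.png'); cv2.imwrite(f'pics/w21a.png',cv2.resize(i[40:120,200:440],None,fx=3.3,fy=5,interpolation=cv2.INTER_CUBIC))
p=shot('scene','c21');i=cv2.imread('pics/c21.png'); cv2.imwrite(f'pics/c21a.png',cv2.resize(i[140:230,350:480],None,fx=6,fy=6,interpolation=cv2.INTER_CUBIC))
E
```

```text
t 25.4 pos [526.2 213.4 197. ] yaw -79.17 zax [-1.330e-02 -5.000e-04 -9.999e-01] F [  1.73 -10.59   8.56] M [-2.336 -0.404 -0.043] w 48.9
X 12.84 Y -2.1 Fx -10.73 Fy 0.27
```

View pics/w21a.png

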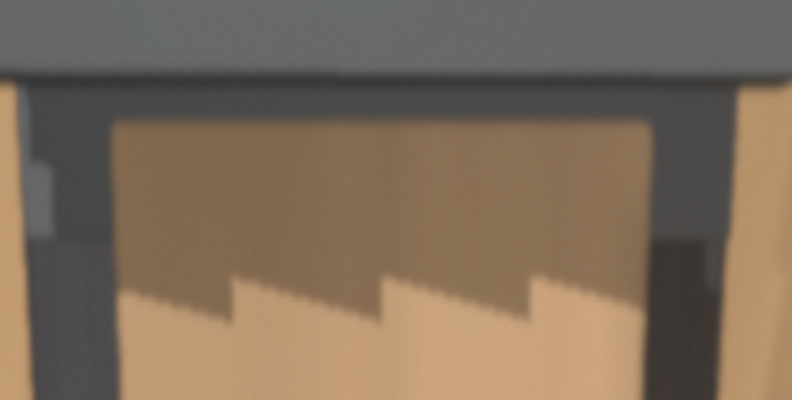

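View pics/c21a.png

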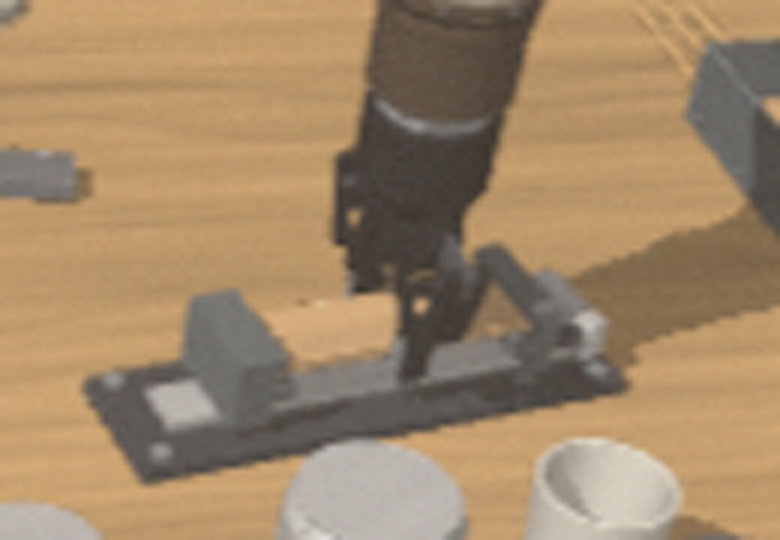

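```bash
python3 gap.py 76 122 122 112 652
```

```text
t 25.5 pos [526.2 213.4 197. ] yaw -79.16 zax [-1.330e-02 -5.000e-04 -9.999e-01] F [  1.79 -10.62   8.51] M [-2.301 -0.315 -0.016] w 49.0
X 12.84 Y -2.09 Fx -10.77 Fy 0.22
lip -68.82
tool [8.070e+01 1.000e-01 1.459e+02] top edge X -67.57 z 50.9  bottom edge X -68.16
```

>>> play_rows(moves=[[[0,0.003,0.004],0,1],[[0.001,-0.004,0.004],0,1],[[0.002,-0.01,0.004],0,1],[[0.003,-0.016,0.004],0,1],[[0.003,-0.016,0.004],0,1]])

```text
clock: 26.18
position: [527.2, 207.9, 198.7]
ee_rot: [0.771, -0.637, -0.005, 0.005]
contact_force: [0.5, -5.9, 2.9]
gripper_width: 48.8
```

```bash
python3 - <<'E'
from h import *
s=hx()
p=shot('wrist','w22');i=cv2.imread('pics/w22.png'); cv2.imwrite(f'pics/w22a.png',cv2.resize(i[40:120,200:440],None,fx=3.3,fy=5,interpolation=cv2.INTER_CUBIC))
E
```

```text
t 26.18 pos [527.2 207.9 198.7] yaw -79.2 zax [-1.330e-02 -9.000e-04 -9.999e-01] F [ 0.48 -5.89  2.89] M [-1.408 -0.315 -0.06 ] w 48.8
X 7.28 Y -2.1 Fx -5.87 Fy 0.63
```

View pics/w22a.png

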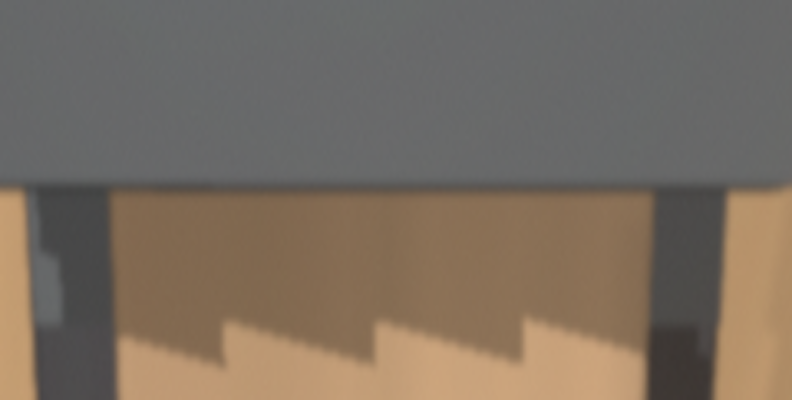

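>>> play_rows(moves=[[[0.001,-0.006,0],0,1],[[0.002,-0.012,0],0,1],[[0.002,-0.012,0],0,1]])

```text
clock: 26.6
position: [527.8, 204.6, 199.1]
ee_rot: [0.771, -0.637, -0.005, 0.004]
contact_force: [-0.7, -2.4, 4.3]
gripper_width: 48.8
```

```bash
python3 - <<'E'
from h import *
s=hx()
p=shot('wrist','w23');i=cv2.imread('pics/w23.png'); cv2.imwrite(f'pics/w23a.png',cv2.resize(i[40:120,200:440],None,fx=3.3,fy=5,interpolation=cv2.INTER_CUBIC))
X=lambda w:((w[:2]-C)@E_).round(2)
for v in range(76,92,2): print(v,X(pix2w(p,315,v,65)))
E
```

```text
t 26.6 pos [527.8 204.6 199.1] yaw -79.19 zax [-1.280e-02 -5.000e-04 -9.999e-01] F [-0.67 -2.41  4.26] M [-0.501  0.156 -0.02 ] w 48.8
X 3.84 Y -2.08 Fx -2.24 Fy 1.11
76 -72.66
78 -72.14
80 -71.61
82 -71.09
84 -70.56
86 -70.03
88 -69.5
90 -68.96
```

View pics/w23a.png

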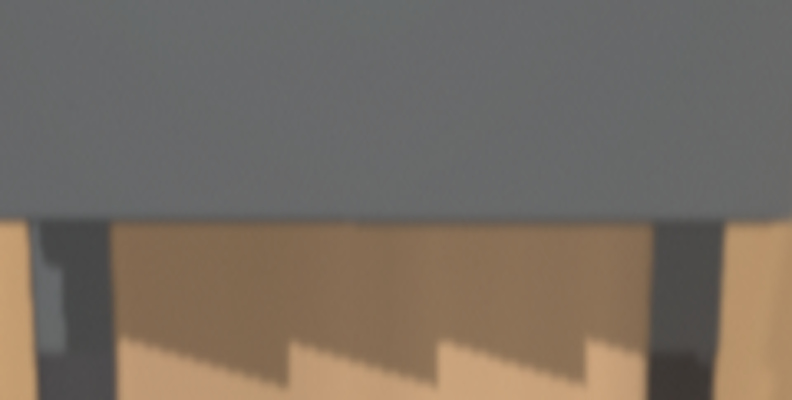

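>>> play_rows(moves=[[[0.001,-0.003,0.003],0,1],[[0.001,-0.006,0.005],0,1],[[0.001,-0.006,0.005],0,1]])

```text
clock: 27.02
position: [528.1, 203.1, 199.6]
ee_rot: [0.771, -0.637, -0.005, 0.004]
contact_force: [1.9, 1.0, -7.1]
gripper_width: 48.6
```

```bash
python3 - <<'E'
from h import *
s=hx()
E
```

```text
t 27.02 pos [528.1 203.1 199.6] yaw -79.18 zax [-1.320e-02 -3.000e-04 -9.999e-01] F [ 1.93  1.01 -7.1 ] M [ 0.467 -0.521  0.047] w 48.6
X 2.4 Y -2.05 Fx 0.63 Fy -2.08
```

```bash
python3 - <<'E'
from h import *
s=hx()
p=shot('wrist','w24');i=cv2.imread('pics/w24.png'); cv2.imwrite(f'pics/w24a.png',cv2.resize(i[70:230,220:410],None,fx=4,fy=3.7,interpolation=cv2.INTER_CUBIC))
p=shot('scene','c24');i=cv2.imread('pics/c24.png'); cv2.imwrite(f'pics/c24a.png',cv2.resize(i[160:225,360:460],None,fx=8,fy=8,interpolation=cv2.INTER_CUBIC))
p=shot('side','s24');i=cv2.imread('pics/s24.png'); cv2.imwrite(f'pics/s24a.png',cv2.resize(i[130:200,250:340],None,fx=8,fy=8,interpolation=cv2.INTER_CUBIC))
E
```

```text
t 27.02 pos [528.1 203.1 199.6] yaw -79.18 zax [-1.320e-02 -3.000e-04 -9.999e-01] F [ 1.93  1.01 -7.1 ] M [ 0.467 -0.521  0.047] w 48.6
X 2.4 Y -2.05 Fx 0.63 Fy -2.08
```

View pics/w24a.png

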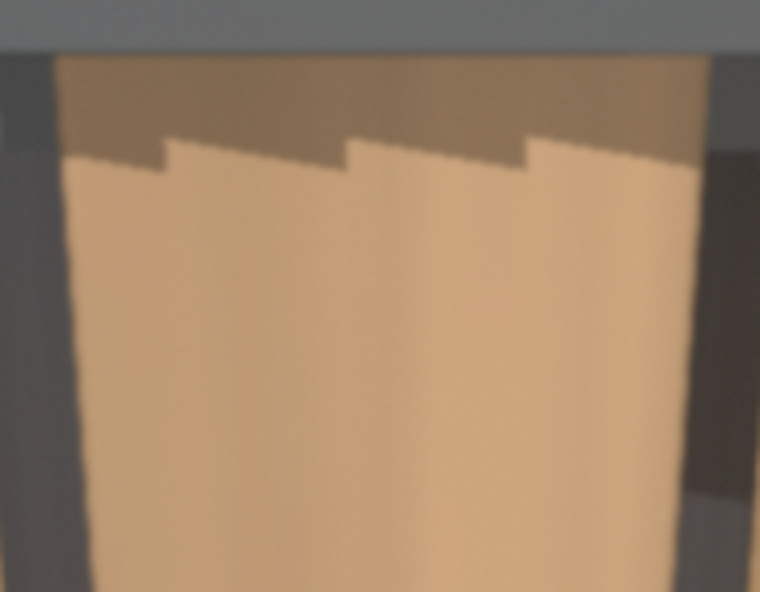

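View pics/c24a.png

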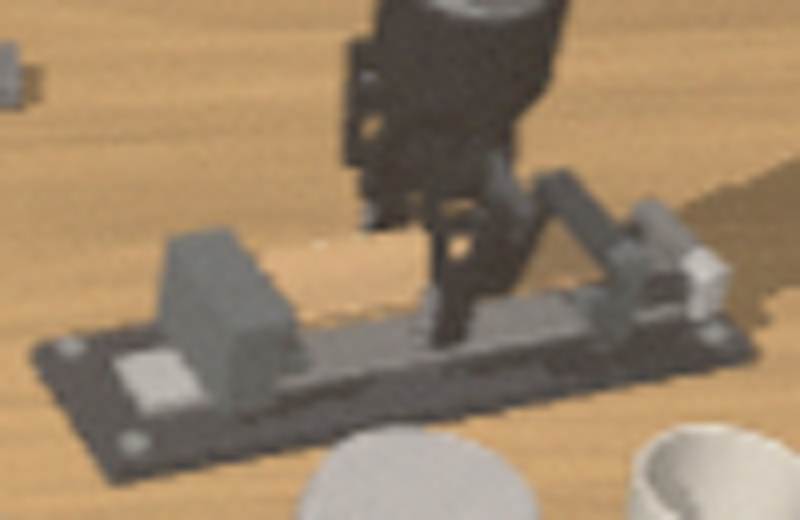

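View pics/s24a.png

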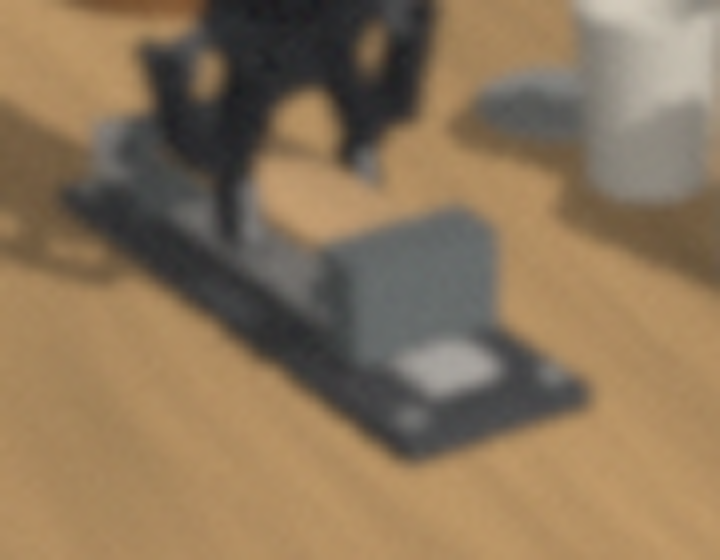

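```bash
cat > tilt.py <<'E'
from h import *
import sys
def lines(n):
    i=cv2.imread(f'pics/{n}.png').astype(float); i=cv2.GaussianBlur(i,(0,0),0.8)
    out=[]
    for lo,hi in ((226,262),(370,406)):
        P=[]
        for v in range(110,222,2):
            g=np.abs(np.diff(i[v,lo:hi],axis=0)).sum(1); k=int(g.argmax())
            if 0<k<len(g)-1:
                a,b,c=g[k-1:k+2]; k+=0.5*(a-c)/(a-2*b+c)
            P.append((v,lo+k+0.5))
        P=np.array(P)
        for _ in range(4):
            f=np.polyfit(P[:,0],P[:,1],1); r=np.abs(np.polyval(f,P[:,0])-P[:,1]); P=P[r<max(2*np.median(r),0.3)]
        out.append((f,len(P),np.median(r)))
    return out
s=arm.read_state(); p=arm.get_image('wrist')
for n in sys.argv[1:]:
    (l,nl,rl),(r,nr,rr)=lines(n)
    pt=[]
    for v in (115,215):
        pt.append(endpos(p,s,np.polyval(l,v),v,np.polyval(r,v),v))
    a,b=pt; t=np.arctan2(b[2]-a[2],a[0]-b[0]); sl=(b[2]-a[2])/(b[0]-a[0])
    print(n,nl,nr,round(rl,2),round(rr,2),'h at x=0',(a[2]-sl*a[0]).round(1),'tilt',t.round(4))
E
python3 tilt.py w6 w8 w10 w11 w12 w16 w18 w20 w21 w22 w23 w24
```

```text
w6 50 47 0.19 0.16 h at x=0 150.5 tilt 0.0339
w8 40 42 0.07 0.11 h at x=0 149.6 tilt 0.0883
w10 38 38 0.03 0.15 h at x=0 148.2 tilt 0.1657
w11 32 45 0.05 0.15 h at x=0 147.0 tilt 0.2426
w12 28 33 0.33 0.12 h at x=0 140.6 tilt 0.1477
w16 23 27 0.12 0.32 h at x=0 119.7 tilt -0.1911
w18 56 43 0.11 0.1 h at x=0 145.9 tilt 0.1183
w20 56 56 0.12 0.11 h at x=0 145.8 tilt 0.023
w21 56 56 0.11 0.11 h at x=0 145.7 tilt 0.0062
w22 56 55 0.12 0.1 h at x=0 145.8 tilt 0.0268
w23 55 55 0.13 0.1 h at x=0 145.7 tilt 0.0299
w24 45 56 0.11 0.1 h at x=0 145.7 tilt 0.0241
```

>>> play_rows(moves=[[[0,0,-0.004],0,1],[[0,0,-0.007],0,1],[[0,0,-0.007],0,1]])

```text
clock: 27.6
position: [528.1, 203.0, 199.0]
ee_rot: [0.771, -0.637, -0.005, 0.004]
contact_force: [-2.8, 0.0, 5.0]
gripper_width: 48.6
```

```bash
python3 - <<'E'
from h import *
s=hx()
p=shot('wrist','w25')
E
python3 tilt.py w25
```

```text
t 27.6 pos [528.1 203.  199. ] yaw -79.16 zax [-1.260e-02 -3.000e-04 -9.999e-01] F [-2.77  0.04  4.98] M [ 0.154  0.648 -0.004] w 48.6
X 2.29 Y -2.03 Fx 0.55 Fy 2.72
w25 47 56 0.12 0.11 h at x=0 145.7 tilt 0.0303
```

>>> play_rows(moves=[[[0,0,-0.006],0,1],[[0,0,-0.01],0,1],[[0,0,-0.01],0,1]])

```text
clock: 28.08
position: [528.2, 203.1, 197.2]
ee_rot: [0.771, -0.637, -0.004, 0.004]
contact_force: [-2.9, -1.1, 7.2]
gripper_width: 48.9
```

```bash
python3 - <<'E'
from h import *
s=hx()
p=shot('wrist','w26')
E
python3 tilt.py w26
```

```text
t 28.07 pos [528.2 203.1 197.2] yaw -79.1 zax [-1.150e-02  1.000e-04 -9.999e-01] F [-2.91 -1.14  7.22] M [0.325 0.899 0.202] w 48.9
X 2.3 Y -2.18 Fx -0.57 Fy 3.08
w26 55 55 0.12 0.13 h at x=0 145.6 tilt 0.0062
```

>>> play_rows(moves=[[[0,0,-0.003],0,-0.5],[[0,0,-0.003],0,-1],[[0,0,-0.003],0,-1],[[0,0,-0.003],0,-1],[[0,0,-0.003],0,-1]])

```text
clock: 28.8
position: [528.2, 203.1, 196.2]
ee_rot: [0.771, -0.637, -0.004, 0.004]
contact_force: [-0.1, -0.1, -0.1]
gripper_width: 86.0
```

```bash
python3 - <<'E'
from h import *
s=hx()
p=shot('wrist','w27')
E
python3 tilt.py w27
```

```text
t 28.8 pos [528.2 203.1 196.2] yaw -79.1 zax [-1.160e-02  1.000e-04 -9.999e-01] F [-0.12 -0.12 -0.14] M [-0.014 -0.016  0.014] w 86.0
X 2.29 Y -2.19 Fx -0.1 Fy 0.14
w27 56 56 0.11 0.13 h at x=0 144.4 tilt 0.0072
```

View pics/w27.png

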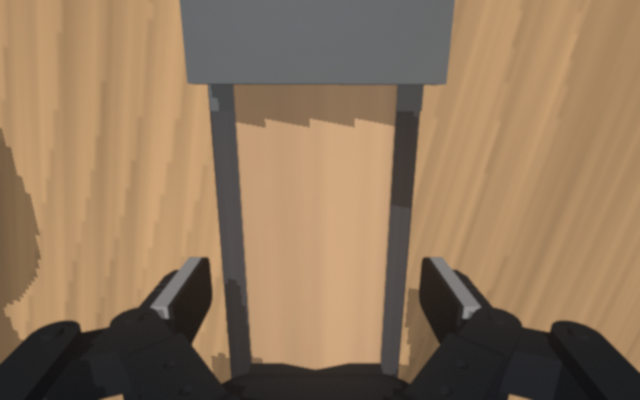

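>>> play_rows(moves=[[[0,0,0.1],0,-1],[[0,0,0.25],0,-1],[[0,0,0.45],0,-1],[[0.03,-0.03,0.65],0,-1],[[0.05,-0.07,0.7],0,-1],[[0.05,-0.07,0.7],0,-1],[[0.05,-0.07,0.7],0,-1]])

```text
clock: 29.78
position: [542.7, 181.9, 403.9]
ee_rot: [0.771, -0.637, -0.005, 0.006]
contact_force: [-0.2, -0.5, 0.3]
gripper_width: 85.4
```

```bash
python3 - <<'E'
from h import *
s=hx()
p=shot('wrist','w28'); import pickle; pickle.dump(p,open('w28.pkl','wb'))
i=cv2.imread('pics/w28.png'); cv2.imwrite('pics/w28a.png',cv2.resize(i[20:170,260:410],None,fx=4,fy=4,interpolation=cv2.INTER_CUBIC));cv2.imwrite('pics/w28b.png',cv2.resize(i[170:320,260:410],None,fx=4,fy=4,interpolation=cv2.INTER_CUBIC))
p=shot('scene','c28')
p=shot('side','s28');i=cv2.imread('pics/s28.png'); cv2.imwrite(f'pics/s28a.png',cv2.resize(i[130:200,250:340],None,fx=8,fy=8,interpolation=cv2.INTER_CUBIC))
E
```

```text
t 29.77 pos [542.7 181.9 403.9] yaw -79.13 zax [-0.0155 -0.0016 -0.9999] F [-0.2  -0.49  0.31] M [ 0.017 -0.012  0.001] w 85.4
X -21.16 Y -12.48 Fx -0.44 Fy 0.29
```

View pics/w28a.png

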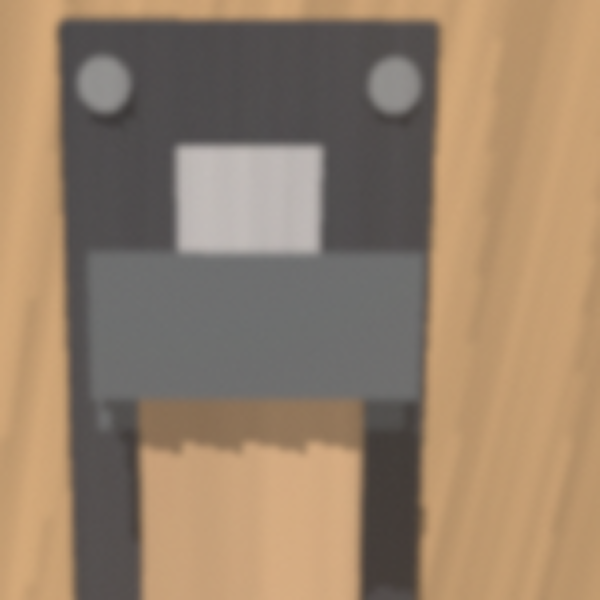

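View pics/w28b.png

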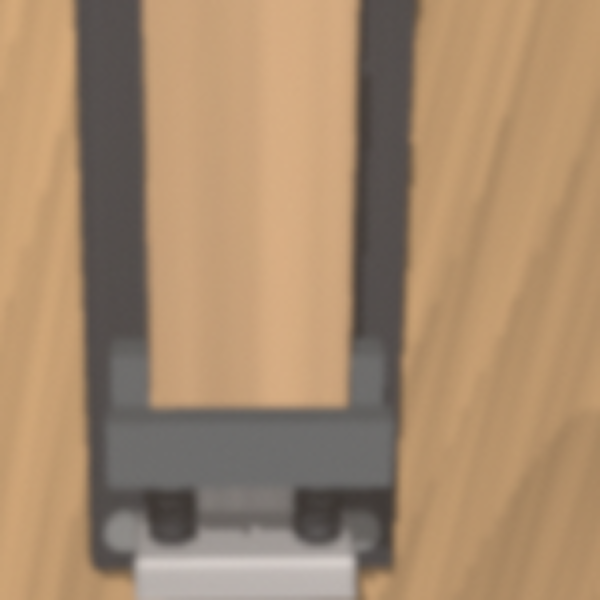

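View pics/c28.png

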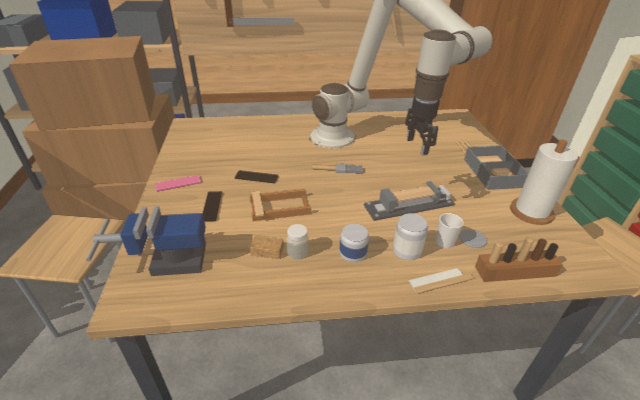

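View pics/s28a.png

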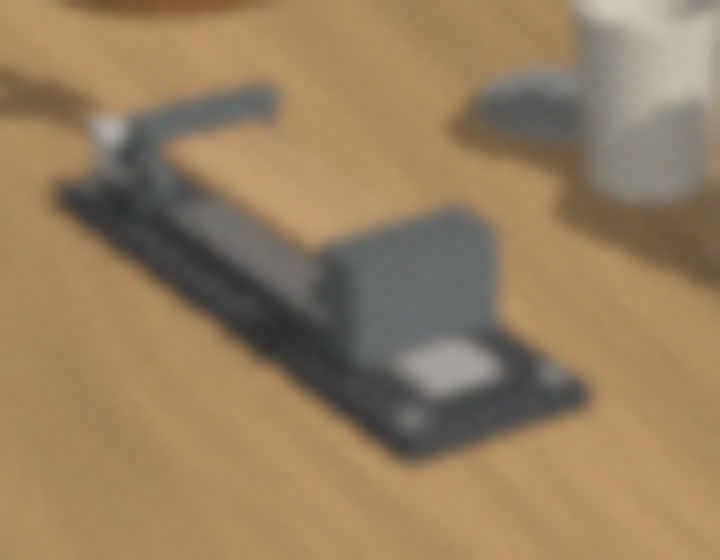

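```bash
python3 - <<'E'
from h import *
import pickle
p=pickle.load(open('w28.pkl','rb'))
a=lambda x,y,z: pix2w(p,260+x/4,20+y/4,z)
b=lambda x,y,z: pix2w(p,260+x/4,170+y/4,z)
T=(a(62,24,12)+a(438,24,12))/2; B=(b(93,570,12)+b(392,570,12))/2
d=(B-T)[:2]; L=np.linalg.norm(d); e=d/L; c=((T+B)/2)[:2]; n=np.array([-e[1],e[0]])
print(L,c,np.degrees(np.arctan2(e[1],e[0])))
X=lambda w:(((w[:2]-c)@e).round(1),((w[:2]-c)@n).round(1))
for k,w in dict(lipB=a(256,400,65),outB=a(256,253,65),lipA=b(250,413,65),backA=b(250,487,65)).items(): print(k,X(w))
for z in (51,53,55,57):
  P=[a(140,402,z),a(362,402,z),b(150,405,z),b(350,405,z)]
  print(z,[X(w) for w in P],'wB',np.linalg.norm(P[0]-P[1]).round(1),'wA',np.linalg.norm(P[2]-P[3]).round(1))
E
```

```text
307.9436579539992 [526.28589799 200.52155052] 100.75552653368015
lipB (np.float64(-71.9), np.float64(-0.1))
outB (np.float64(-101.7), np.float64(-0.3))
lipA (np.float64(73.8), np.float64(-0.3))
backA (np.float64(94.1), np.float64(-0.2))
51 [(np.float64(-70.5), np.float64(-25.4)), (np.float64(-70.5), np.float64(24.2)), (np.float64(78.9), np.float64(-25.1)), (np.float64(79.3), np.float64(25.6))] wB 49.6 wA 50.7
53 [(np.float64(-70.6), np.float64(-25.3)), (np.float64(-70.6), np.float64(24.0)), (np.float64(77.8), np.float64(-25.0)), (np.float64(78.2), np.float64(25.3))] wB 49.3 wA 50.4
55 [(np.float64(-70.7), np.float64(-25.3)), (np.float64(-70.7), np.float64(23.7)), (np.float64(76.8), np.float64(-25.0)), (np.float64(77.1), np.float64(25.1))] wB 49.0 wA 50.1
57 [(np.float64(-70.9), np.float64(-25.2)), (np.float64(-70.9), np.float64(23.5)), (np.float64(75.7), np.float64(-24.9)), (np.float64(76.1), np.float64(24.9))] wB 48.7 wA 49.7
```

```bash
python3 - <<'E'
from h import *
print(arm.job_done()); st()
E
```

```text
the job is handed in; nothing more can be done
None
the job is handed in; nothing more can be done
```

The panel is clamped in the spring holder and released, and I handed the job in at about 30 s. `job_done` gave no verdict, so the figures below come from my own checks.

**What I did:**
- I gripped the panel at its middle on the rack, lifted it, and pressed it down over one rack batten. That turned it in the grip until one end stood up, at about 0.2 rad.
- I pushed the low end into the long-travel jaw, about 13–14 mm back judging by the force, and lowered the other end inside the short-travel jaw's lip.
- I then eased the panel back until the two springs balanced, and opened the gripper.

**Last checks:**
- **Centring:** in the images the short-travel jaw is pressed in about 3.0 mm. The long-travel jaw reads 2.5 mm at its lip and 3.1 mm at its back.
- **Position:** the panel is within about 1 mm of the holder's middle across and in line with it. Both ends are under the lips.
- **Tilt:** about 0.007 rad in the tool frame.
- **Robot:** the arm is well clear of the holder.
- **Force:** the highest readings I saw while working on the holder were about 14 N combined. I only read forces at the end of each call.
- **Bystanders:** they look unmoved in the last scene picture. I did not measure them again.

**What disagreed:**
- **Tilt scale:** the same image fit read 0.034 rad with the panel presumably level at the start. That fit was poorer, and it makes the tilt figure uncertain by up to about 0.03 rad, close to the 0.035 limit.
- **Raised end:** as I eased the panel back, the short-travel end rode up against the lip, at about 0.025 rad. I pressed it level again before letting go.

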